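# Present a bearing ball to the inspection camera

### The arm

A 7-joint arm with a two-finger parallel gripper is mounted at the origin on a cart in front of the work surface, level with it; the furniture and walls round the work are solid. World frame = base frame: x ahead of the robot, y to its left, z up, the work surface at z = 0. Lengths are in m, angles in rad, forces in N, time in s.
With the tool pointing down it reaches from about 0.4 to 0.85 m from the base axis. Payload 10.4 kg.
Tool frame: the origin (TCP) lies between the finger pads; the fingertips stand 8 mm ahead of it and the grasp point (between the pads) lies 11 mm behind it; z points along the fingers, x is the direction in which the jaws open and shut, and the axes are right-handed (so a half turn about z gives the same grasp; the last joint's range is limited). The gripper opens to 87 mm and grips with 3 to 60 N. Pads are 19 mm wide; open, the fingers measure 117 mm over their backs; the gripper's body (75 mm by 190 mm) begins 51 mm behind the grasp point.
Start: joints at [-1.319, 0.332, -0.065, 1.46, 0.022, 1.35, -0.088], TCP at [0.17, 0.602, 0.231] pointing down, gripper open.
Joint ranges: [-2.6, 2.6], [-0.5, 2.12], [-1.47, 1.34], [0.16, 2.42], [-1.27, 4.41], [0.06, 2.06], [-2.6, 2.6]. Speed limits (rad/s): [2.22, 2.22, 2.79, 2.79, 3.14, 3.14, 3.14].

### API

Orientations are given as a unit quaternion [x, y, z, w].
In Python, from bench import r, viewer gives the robot as it stands.
- The arm moves only by the tool apply_moves, never from a script. Its argument "increments" is a list of rows, each an object with "grip": the closure in counts, from 0 (fully open) to 255 (shut); "xyz": the shift along the tool's x, y, z in mm, a list of three; "rotation": the turn, a rotation vector about the tool's x, y, z in degrees, a list of three. A call has 1 to 5 rows; each row is the pose to reach, as a shift and turn from the pose measured when the call began, along the tool's axes at that moment; what a row does not reach only later rows make up. A row lasts 1/8 s, in which the tool goes at most 62.5 mm and 10.7 degrees, less where a joint would pass 70% of its speed; a pose out of reach is approached as far as the arm can. A call with a gripper value outside its range is refused whole. The fingers move at their own pace and stop on an object; "squeeze" is the grip in N (left out, the last holds). Time passes only in rows, so rows that repeat a pose let the fingers close. It gives the time, the measured TCP pose, the force and the opening at its end, in the units of the state.
- r.read_state(): the state, without advancing time (a new reading comes with each control period).
- viewer.camera(name): name is "scene" or "side" or "wrist"; returns a dict with "img" (420x560x3 uint8, blue, green, red), "range_z" (420x560 float32, m along the optical axis (not along the pixel's ray), 0 where there is no reading), "vertical_fov" (degrees; the focal length in pixels is half the picture's height over the tangent of half this angle, whatever the lens; pixels are square), "cx", "cy" (the principal point, pixels), "D" ([k1, k2, p1, p2, k3] as OpenCV has them; the pictures are not rectified), "rvec" (rotation vector, rad) and "tvec" (3), from world to camera coordinates, as OpenCV has them. Camera axes: x right, y down, z forward; pixel columns grow to the right and rows downward; lengths in m; the calibration is good to about 2 mm. A picture is of the moment at which its call begins.
- r.close_job(): hands the job in, once; it reports no verdict.
The state is a dict: "time": time; "joint_positions": joint angles; "joint_vel": joint speeds; "joint_torque": joint torques, N m; "ee_pos": TCP position; "eef_rot": TCP orientation; "ft_force": force on the tool from outside, world axes, zero at the start; "torque": the same for the moment, N m; "width": finger opening in m.
Only numpy, scipy, OpenCV 4.12 (cv2) and the standard library are available. Lean on these libraries where they do the work, as an engineer would, in place of code of your own. Each camera call takes 0.05 s, during which the arm holds its last target.

### The job

Open the sash of the small inspection booth fully, then pick up the dished plate by its handle and turn it through about a quarter turn, so that it goes in through the open front, handle straight out, until the ball is centred below the camera lens. The polished ball lies loose in the plate: keep the plate level and the ball in the middle all the way, do not touch the ball, do not bump the booth with the plate and leave the white carton, the connector and the screwdriver where they are. Finish while still holding the plate still in the air under the lens, clear of the booth's floor, with the sash left open.

Things in the scene. Friction and masses are not known exactly. Their poses are not given: they have to be found in the camera images.
- booth: Fixed inspection booth, 150 deep (x), 200 wide (y), 150 high; camera housing mid-roof over the lens to 171. Grey frame and back, clear sides and roof. Origin: footprint middle, bench level. x points from the front into the booth; the sash is at x = -83, facing the robot's left. Floor plate 8 thick, inner width 176, lens hangs to 114. Sash guides at y = +-104, 284 high. Sash up: opening clear to 119 (all mm).
- sash (a joint): Lift of the sash (m): 0 shut, 0.11 fully up. The clear pane slides straight up in its guides, needs about 9 N to lift and stays by friction where it is left. It may start slightly open.
- sash_bar (a point): Middle of the sash's handle: round steel bar 11 mm thick on top of the sash, level, along the booth's y axis, 72 mm long between two legs, 32 mm free under it; 196 mm above the bench when shut. Axes as the booth's. Pinch it from above, one finger in front and one behind.
- dish: Dished plate, loose, about 130 g: round aluminium plate 85 mm across, 22.5 high, with a long handle along its own -x: thin rod, then a black grip 80 long, 18 wide (y), 20 high, 160 to 240 mm from the centre. Origin: centre of the underside, z up. Stands level on a foot ring and a foot under the grip's end. At first the handle points to the robot; in the booth its x must point as the booth's.
- dish_grip (a point): Middle of the plate's black grip, half-way up: 200 mm from the plate's centre along its -x axis, 38 mm above its underside. Axes as the plate's; fingers close across y. The centre of mass lies between here and the plate's centre.
- dish_well (a point): Where the ball's centre is when the ball lies in the middle of the hollow: on the plate's axis, 20 mm above its underside. Axes as the plate's. The hollow has a radius of curvature of 85 mm and is 78 mm across, about 9.5 mm deep.
- ball_center (a point): Centre of the polished steel ball, 18 mm diameter, 24 g, loose in the hollow of the plate. It rolls off the middle when the plate tilts or is accelerated (about 1.3 mm per degree, 8 mm at 1 m/s2), rolls back and swings at about 1.5 Hz: start and stop gently.
- lens_axis (a point): Point straight under the camera lens, 55 mm above the bench, in the middle of the booth: where the ball should be seen. Axes as the booth's.
- white_carton: Bystander: small white carton 62 x 62 x 58 mm on the left. Origin: centre of its underside.
- connector: Bystander: round grey cable connector standing upright, 28 mm across, 53 mm high, left of the plate's handle. Origin: centre of its underside.
- screwdriver: Bystander: screwdriver lying on the left, 203 mm long, 27 mm thick. Origin: centre of its underside.

How it is judged:
By the outcome, as a careful person would: the job done as asked, in the order asked, and still so for the second after the job is handed in, while the arm keeps its last pose, push and grip.
It also fails if it takes over 67 s, if anything falls off the work surface, if the arm or the gripper's body presses on something with over 40 N, if the wrist force passes 120 N, or if a joint passes its speed limit or range.

## Working session

There is one attempt and no reset: what is moved stays moved. The work goes in short steps, Python scripts to look and compute and a tool call to move; the robot and the scene stay as the last step left them, time stands still between calls to the robot, and variables do not carry over. Pictures are saved under pics/ and viewed, and the job is handed in when it is done.

Besides the shell and the picture viewer there is one more tool, called after "Call:" in YAML: its name, and indented under it one key for each argument. apply_moves: Moves the arm, as the interface text tells. Its arguments: {"type":"object","properties":{"increments":{"type":"array","items":{"type":"object","properties":{"grip":{"type":"number"},"xyz":{"type":"array","items":{"type":"number"}},"rotation":{"type":"array","items":{"type":"number"}}}}},"squeeze":{"type":"number"}},"required":["increments"]}

```bash
ls; mkdir -p pics
cat > h.py <<'E'
import numpy as np,cv2
from bench import r,viewer
from scipy.spatial.transform import Rotation as R
def cam(n,fn=None):
    c=viewer.camera(n); im=c['img']
    c['f']=im.shape[0]/2/np.tan(np.radians(c['vertical_fov'])/2)
    c['K']=np.array([[c['f'],0,c['cx']],[0,c['f'],c['cy']],[0,0,1]])
    c['R']=cv2.Rodrigues(np.array(c['rvec'],float))[0]; c['t']=np.array(c['tvec'],float).reshape(3)
    c['D']=np.array(c['D'],float)
    if fn: cv2.imwrite('pics/'+fn,im)
    return c
def ray(c,uv):
    p=cv2.undistortPoints(np.array(uv,float).reshape(-1,1,2),c['K'],c['D']).reshape(-1,2)
    d=np.c_[p,np.ones(len(p))]@c['R']; o=-c['R'].T@c['t']
    return o,d
def onplane(c,uv,z):
    o,d=ray(c,uv); return o+d*((z-o[2])/d[:,2])[:,None]
def cloud(c):
    H,W=c['range_z'].shape; u,v=np.meshgrid(np.arange(W),np.arange(H))
    p=cv2.undistortPoints(np.stack([u,v],-1).reshape(-1,1,2).astype(float),c['K'],c['D']).reshape(-1,2)
    z=c['range_z'].reshape(-1,1); P=(np.c_[p,np.ones(len(p))]*z-c['t'])@c['R']
    P[z[:,0]==0]=np.nan
    return P.reshape(H,W,3)
def proj(c,P):
    return cv2.projectPoints(np.array(P,float).reshape(-1,1,3),np.array(c['rvec'],float),c['t'],c['K'],c['D'])[0].reshape(-1,2)
E
python3 - <<'E'
from h import *
for n in ['scene','side','wrist']:
    c=cam(n,n+'0.png'); print(n,c['f'],c['cx'],c['cy'],c['D'],-c['R'].T@c['t'],c['R'][2])
print(r.read_state())
E
```

```text
pics
scene 413.6354119688944 277.848666670226 211.91378956590947 [-0.02154399  0.          0.          0.          0.        ] [-0.04177321 -0.59183374  1.05144398] [ 0.48749376  0.49676162 -0.71803741]
side 451.9779223969454 282.0432751706214 216.7853495679198 [-0.01515761  0.          0.          0.          0.        ] [0.49084921 1.00945466 0.70361748] [ 0.06523084 -0.85660858 -0.5118268 ]
wrist 354.36485447905795 274.96842209464705 212.2140812881931 [-0.08527142  0.          0.          0.          0.        ] [0.08973444 0.62361981 0.38404321] [ 0.28548749 -0.08195246 -0.95487208]
{'time': 0.15, 'joint_positions': array([-1.31859537,  0.33274642, -0.06469198,  1.46070863,  0.02157224,
        1.34985758, -0.08848291]), 'joint_vel': array([-0.00027793, -0.00057689,  0.00097304, -0.00226088, -0.00102044,
       -0.00138635, -0.00106457]), 'joint_torque': array([ 8.69748292e-04, -6.23625898e+01,  2.49293324e-02, -3.90147436e+01,
       -6.13553985e-02,  3.71483958e-02,  1.09345488e-04]), 'ee_pos': array([0.16952149, 0.60130621, 0.22994333]), 'eef_rot': array([ 7.97287988e-01,  6.03598874e-01, -4.04348727e-04,  3.16070008e-04]), 'ft_force': array([ 0.21233053, -0.03468411,  0.26857152]), 'torque': array([-0.01110322, -0.00276667,  0.01451174]), 'width': 0.08719017927086928}
```

View pics/scene0.png

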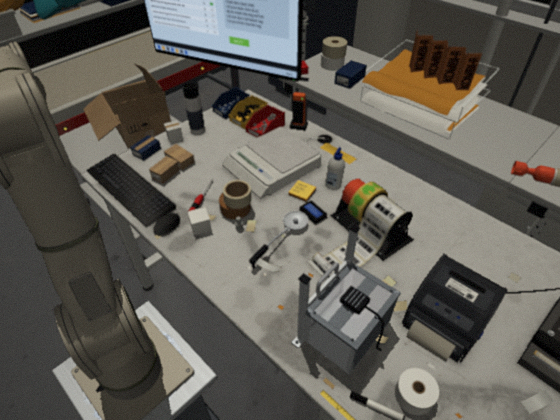

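View pics/side0.png

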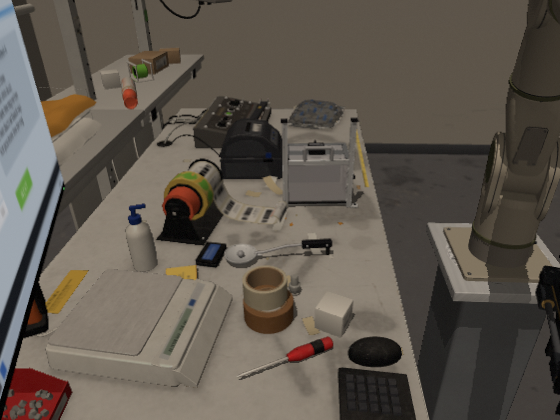

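View pics/wrist0.png

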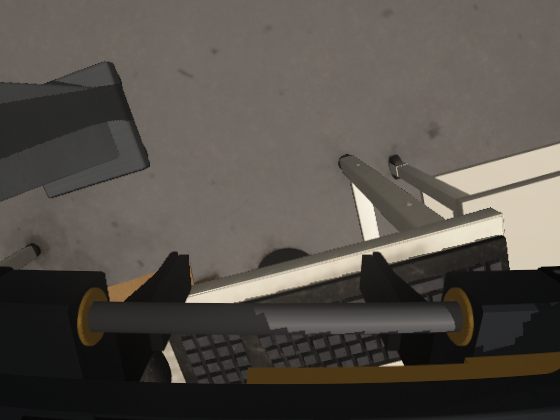

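Run:
```python
from h import *
a=cv2.imread('pics/scene0.png');b=cv2.imread('pics/side0.png')
cv2.imwrite('pics/s1.png',cv2.resize(a[190:400,230:430],None,fx=2.85,fy=2.85,interpolation=cv2.INTER_CUBIC))
cv2.imwrite('pics/d1.png',cv2.resize(b[100:280,200:380],None,fx=3.3,fy=3.3,interpolation=cv2.INTER_CUBIC))
for n in['scene','side']:
    c=cam(n);P=cloud(c);np.save(n+'P.npy',P)
    pts=[(295,222),(262,252),(340,290),(330,275),(360,268)] if n=='scene' else [(241,255),(317,244),(318,150),(318,170),(284,122),(356,122)]
    for u,v in pts: print(n,u,v,P[v,u])
```

```text
scene 295 222 [0.66949864 0.05040687 0.01349786]
scene 262 252 [0.48636078 0.02025308 0.04133811]
scene 340 290 [ 0.48551383 -0.27731427  0.1454489 ]
scene 330 275 [ 0.57132759 -0.18380553  0.03327983]
scene 360 268 [ 0.57632955 -0.27259269  0.14716519]
side 241 255 [0.6711133  0.06458004 0.02106893]
side 317 244 [0.47532679 0.0357972  0.0419774 ]
side 318 150 [ 0.47556701 -0.29837903  0.16514958]
side 318 170 [ 0.47463467 -0.23666714  0.12604208]
side 284 122 [ 0.57465498 -0.22484448  0.27910619]
side 356 122 [ 0.37108241 -0.23781783  0.27646016]
```

View pics/s1.png

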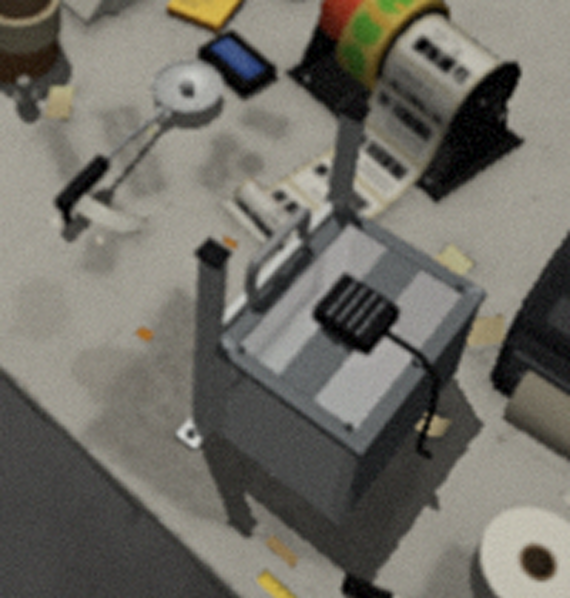

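View pics/d1.png

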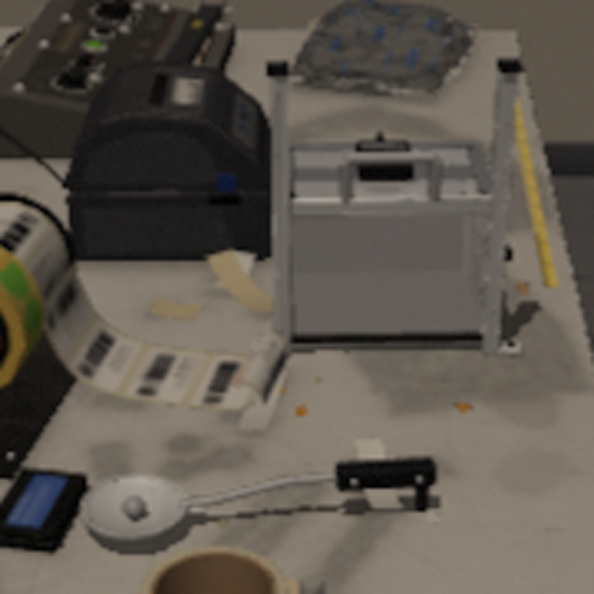

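Run:
```python
from h import *
cs=cam('scene');cd=cam('side')
S=lambda x,y:(230+x/2.85-.3,190+y/2.85-.3); D=lambda x,y:(200+x/3.3-.35,100+y/3.3-.35)
def tri(n,a,b):
    o1,d1=ray(cs,[S(*a)]);o2,d2=ray(cd,[D(*b)]);d1=d1[0]/np.linalg.norm(d1);d2=d2[0]/np.linalg.norm(d2)
    s=np.linalg.lstsq(np.c_[d1,-d2],o2-o1,rcond=None)[0];p,q=o1+s[0]*d1,o2+s[1]*d2
    print(n,((p+q)/2).round(4),'gap',np.linalg.norm(p-q).round(4))
tri('ball',(187,90),(135,507))
tri('gL',(350,110),(277,66));tri('gR',(212,250),(509,63))
tri('barNear(+? )',(303,222),(346,160)); tri('barother',(255,278),(435,160))
tri('grip end plate side',(100,163),(338,466)); tri('grip far',(66,200),(434,466))
print('grip plane', onplane(cs,[S(100,163),S(66,200)],.048))
# plate disc via cloud
for n,c in(('scene',cs),('side',cd)):
    P=np.load(n+'P.npy'); im=c['img'].max(2)
    m=(P[...,2]>.008)&(P[...,2]<.05)&(abs(P[...,0]-.67)<.07)&(abs(P[...,1]-.06)<.07)
    q=P[m];print(n,'disc',len(q),np.c_[np.percentile(q,[1,99],axis=0),].round(4).tolist())
    m=(P[...,2]>.03)&(P[...,2]<.06)&(abs(P[...,0]-.48)<.08)&(abs(P[...,1]-.03)<.06)&(im<60)
    q=P[m];print('grip',len(q),q.mean(0),np.percentile(q,[2,98],axis=0).round(4).tolist())
    qq=q[:,:2]-q[:,:2].mean(0);w,v=np.linalg.eigh(qq.T@qq);print(v[:,1])
    m=(P[...,2]>.275)&(P[...,2]<.3)&(P[...,0]>.3)&(P[...,0]<.65)&(P[...,1]<-.1)&(P[...,1]>-.35)
    q=P[m]; 
    for s in (q[q[:,0]<.47],q[q[:,0]>.47]): print('guide',len(s),s.mean(0),s.min(0),s.max(0))
    m=(P[...,2]>.155)&(P[...,2]<.18)&(P[...,0]>.4)&(P[...,0]<.54)&(P[...,1]<-.24)&(P[...,1]>-.42)
    q=P[m];print('housing',len(q),q.mean(0),np.percentile(q,[2,98],axis=0).round(3).tolist())
    m=(P[...,2]>.187)&(P[...,2]<.24)&(P[...,0]>.42)&(P[...,0]<.53)&(P[...,1]<-.15)&(P[...,1]>-.3)
    q=P[m];print('bar',len(q),q.mean(0),np.percentile(q,[2,98],axis=0).round(4).tolist())
```

```text
ball [0.6732 0.0508 0.0156] gap 0.0033
gL [ 0.5737 -0.2325  0.2814] gap 0.0063
gR [ 0.3763 -0.2464  0.2828] gap 0.0012
barNear(+? ) [ 0.5115 -0.243   0.1904] gap 0.0109
barother [ 0.4338 -0.251   0.1896] gap 0.0061
grip end plate side [0.5104 0.0277 0.043 ] gap 0.0085
grip far [0.4415 0.0178 0.0424] gap 0.0069
grip plane [[0.50300907 0.02464565 0.048     ]
 [0.44239694 0.01414806 0.048     ]]
scene disc 501 [[0.6143, 0.004, 0.0085], [0.7392, 0.0951, 0.0274]]
grip 128 [0.4714105 0.0204605 0.0444127] [[0.4363, 0.0127, 0.0329], [0.5087, 0.0303, 0.0513]]
[-0.9926427  -0.12108044]
guide 91 [ 0.37376645 -0.24743177  0.28292764] [ 0.36275268 -0.25850405  0.27577857] [ 0.38503374 -0.23566733  0.28688341]
guide 71 [ 0.5725138  -0.2338128   0.28264139] [ 0.56163412 -0.24538318  0.2757021 ] [ 0.58494418 -0.22143641  0.28703141]
housing 668 [ 0.4721054  -0.31565442  0.16647314] [[0.409, -0.389, 0.156], [0.509, -0.241, 0.173]]
bar 145 [ 0.4684661  -0.24153924  0.19977938] [[0.4305, -0.2476, 0.1892], [0.5131, -0.2346, 0.2046]]
side disc 729 [[0.6079, 0.0091, 0.0089], [0.7391, 0.0964, 0.0278]]
grip 232 [0.4764643  0.03221888 0.04222739] [[0.4391, 0.0205, 0.0304], [0.5141, 0.0408, 0.0495]]
[-0.99025208 -0.13928679]
guide 43 [ 0.37856813 -0.24303285  0.28220775] [ 0.3686476  -0.26134512  0.27530002] [ 0.38780665 -0.23263783  0.28603708]
guide 39 [ 0.57435562 -0.22879227  0.28237057] [ 0.5658397  -0.24700419  0.27542196] [ 0.58442346 -0.21832435  0.28629513]
housing 179 [ 0.47166941 -0.29834325  0.16489426] [[0.407, -0.362, 0.156], [0.522, -0.24, 0.175]]
bar 122 [ 0.47640213 -0.23582463  0.19794875] [[0.4325, -0.2414, 0.1875], [0.5174, -0.2305, 0.2047]]
```

Call:
apply_moves:
  increments:
    - {"xyz": [0, 0, -60], "rotation": [0, 0, 0], "grip": 0}
    - {"xyz": [0, 0, -120], "rotation": [0, 0, 0], "grip": 0}
    - {"xyz": [-35, 50, -150], "rotation": [0, 0, -6], "grip": 0}
    - {"xyz": [-70, 100, -150], "rotation": [0, 0, -12], "grip": 0}
    - {"xyz": [-105, 150, -150], "rotation": [0, 0, -19.7], "grip": 0}

```text
time: 0.98
ee_pos: [0.2853, 0.4599, 0.3809]
eef_rot: [0.681, 0.732, 0.0, -0.0]
ft_force: [0.7, 0.6, -0.7]
width: 0.0874
```

```bash
cat >> h.py <<'E'
def delta(p,yaw,grasp=False):
    """tool-frame shift mm & rotvec deg to reach TCP p (or grasp point p) with tool down, tool x at yaw deg"""
    s=r.read_state(); R0=R.from_quat(s['eef_rot']).as_matrix(); p=np.array(p,float)
    a=np.radians(yaw); x=np.array([np.cos(a),np.sin(a),0]); z=np.array([0,0,-1.]); R1=np.c_[x,np.cross(z,x),z]
    if grasp: p=p+.011*z
    d=R0.T@(p-s['ee_pos'])*1e3; rv=R.from_matrix(R0.T@R1).as_rotvec(degrees=True)
    print('t',round(s['time'],2),'tcp',s['ee_pos'].round(4),'yaw',np.degrees(np.arctan2(R0[1,0],R0[0,0])).round(2),'z',R0[:,2].round(4),'q',s['joint_positions'].round(2),'F',s['ft_force'].round(1),'w',s['width'].round(4)); print('d',d.round(1),'rv',rv.round(2))
E
python3 -c "
from h import *
delta([.5,.2,.39],94);delta([.475,-.2395,.36],94)"
```

```text
Traceback (most recent call last):
  File "h.py", line 32, in delta
    print('t',round(s['time'],2),'tcp',s['ee_pos'].round(4),'yaw',np.degrees(np.arctan2(R0[1,0],R0[0,0])).round(2),'z',R0[:,2].round(4),'q',s['joint_positions'].round(2),'F',s['ft_force'].round(1),'w',s['width'].round(4)); print('d',d.round(1),'rv',rv.round(2))
                                                                                                                                                                                                         ^^^^^^^^^^^^^^^^
AttributeError: 'float' object has no attribute 'round'
```

Call:
apply_moves:
  increments:
    - {"xyz": [-45, 35, 0], "rotation": [0, 0, 0], "grip": 0}
    - {"xyz": [-90, 70, 0], "rotation": [0, 0, 0], "grip": 0}
    - {"xyz": [-135, 105, 0], "rotation": [0, 0, 0], "grip": 0}
    - {"xyz": [-180, 140, 0], "rotation": [0, 0, 0], "grip": 0}
    - {"xyz": [-225, 175, 0], "rotation": [0, 0, 0], "grip": 0}

```text
time: 1.6
ee_pos: [0.4772, 0.2467, 0.3811]
eef_rot: [0.681, 0.733, 0.001, -0.0]
ft_force: [1.3, 1.2, 0.2]
width: 0.0869
```

Call:
apply_moves:
  increments:
    - {"xyz": [-55, 10, 0], "rotation": [0, 0, 0], "grip": 0}
    - {"xyz": [-110, 20, 0], "rotation": [0, 0, 0], "grip": 0}
    - {"xyz": [-165, 20, 0], "rotation": [0, 0, 0], "grip": 0}
    - {"xyz": [-220, 20, 0], "rotation": [0, 0, 0], "grip": 0}
    - {"xyz": [-220, 20, 0], "rotation": [0, 0, 0], "grip": 0}

```text
time: 2.22
ee_pos: [0.5134, 0.0238, 0.3815]
eef_rot: [0.684, 0.73, 0.001, 0.0]
ft_force: [-0.8, 0.8, 0.6]
width: 0.0871
```

```bash
sed -i "s/s\['width'\].round(4)/round(s['width'],4)/" h.py
python3 -c "
from h import *
delta([.474,-.2395,.36],94);delta([.475,-.2395,.36],94)
c=cam('wrist','w1.png');print(-c['R'].T@c['t'],c['R'][2])"
```

```text
t 2.23 tcp [0.5134 0.0238 0.3815] yaw 93.75 z [ 2.2e-03  9.0e-04 -1.0e+00] q [-0.56  0.03  0.44  1.5  -0.01  1.61  1.52] F [-0.8  0.8  0.6] w 0.0871
d [-260.1  -56.6   21.2] rv [ 0.13 -0.04 -0.25]
t 2.23 tcp [0.5134 0.0238 0.3815] yaw 93.75 z [ 2.2e-03  9.0e-04 -1.0e+00] q [-0.56  0.03  0.44  1.5  -0.01  1.61  1.52] F [-0.8  0.8  0.6] w 0.0871
d [-260.2  -55.6   21.2] rv [ 0.13 -0.04 -0.25]
[0.43030533 0.01811316 0.53554725] [ 0.298439    0.0203865  -0.95421096]
```

View pics/w1.png

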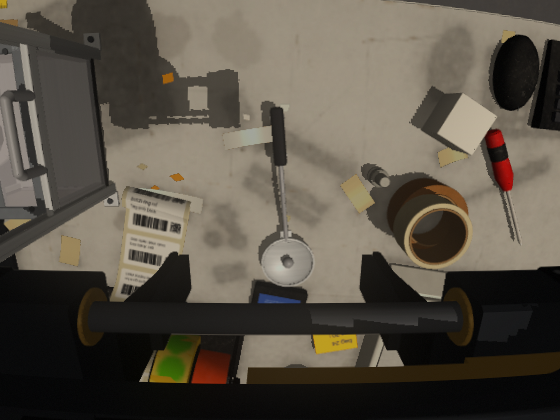

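Run:
```python
from h import *
c=cam('wrist'); im=c['img'];P=cloud(c)
cv2.imwrite('pics/w1z.png',cv2.resize(im[90:300,200:340],None,fx=2.8,fy=2.8,interpolation=cv2.INTER_CUBIC))
cv2.imwrite('pics/w1b.png',cv2.resize(im[20:260,0:140],None,fx=2.4,fy=2.4,interpolation=cv2.INTER_CUBIC))
# grip mask
m=((im.max(2)<45)&(P[...,2]>.036)&(P[...,2]<.06)).astype(np.uint8); m[:, :250]=0;m[:,310:]=0;m[:95]=0;m[190:]=0
n,l,s,ce=cv2.connectedComponentsWithStats(m);k=1+np.argmax(s[1:,4]);ys,xs=np.nonzero(l==k)
rc=cv2.minAreaRect(np.c_[xs,ys].astype(np.float32));print(rc)
g=onplane(c,[rc[0]],.045)[0];print('grip',g)
ba=onplane(c,[(287.5,262)],.02)[0];print('ball',ba)
m2=((P[...,2]>.012)&(P[...,2]<.035)).astype(np.uint8);m2[:230]=0;m2[:,:255]=0;m2[:,320:]=0;m2[292:]=0
n,l,s,ce=cv2.connectedComponentsWithStats(m2);k=1+np.argmax(s[1:,4]);print(s[k],ce[k])
cn=max(cv2.findContours((l==k).astype(np.uint8),0,1)[0],key=cv2.contourArea);e=cv2.fitEllipse(cn);print(e)
pl=onplane(c,[e[0]],.0225)[0];print('plate',pl)
d=pl-g;print('yaw',np.degrees(np.arctan2(d[1],d[0])),np.hypot(d[0],d[1]))
d=ba-g;print('yaw',np.degrees(np.arctan2(d[1],d[0])),np.hypot(d[0],d[1]))
```

```text
((275.5058898925781, 136.07647705078125), (57.75246047973633, 12.348134994506836), 85.60128784179688)
grip [0.47476204 0.02553526 0.045     ]
ball [0.67285911 0.05863299 0.02      ]
[ 258  230   54   57 1974] [284.53495441 260.61803445]
((284.5100402832031, 260.15716552734375), (50.60722351074219, 53.00946044921875), 164.79685974121094)
plate [0.66879831 0.05345822 0.0225    ]
yaw 8.18898170106028 0.19603511481886754
yaw 9.485270646243555 0.20084299708532613
```

View pics/w1z.png

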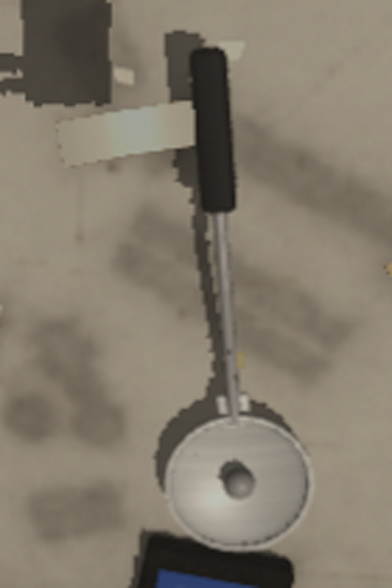

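View pics/w1b.png

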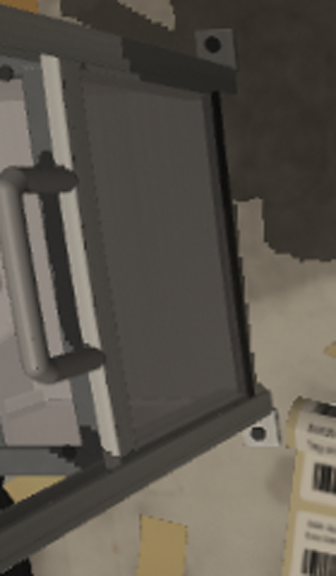

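Call:
apply_moves:
  increments:
    - {"xyz": [-45, -10, 0], "rotation": [0, 0, 0], "grip": 0}
    - {"xyz": [-90, -20, 0], "rotation": [0, 0, 0], "grip": 0}
    - {"xyz": [-135, -30, 0], "rotation": [0, 0, 0], "grip": 0}
    - {"xyz": [-170, -40, 0], "rotation": [0, 0, 0], "grip": 0}
    - {"xyz": [-180, -45, 0], "rotation": [0, 0, 0], "grip": 0}

```text
time: 2.95
ee_pos: [0.4812, -0.1546, 0.3806]
eef_rot: [0.681, 0.732, 0.001, -0.0]
ft_force: [0.2, 0.2, -0.2]
width: 0.0871
```

```bash
python3 -c "
from h import *
delta([.474,-.2395,.36],94)
c=cam('wrist','w2.png');np.save('wP.npy',cloud(c))"
```

```text
t 2.95 tcp [ 0.4812 -0.1546  0.3806] yaw 94.11 z [ 0.0012  0.0017 -1.    ] q [-0.38  0.    0.61  1.53 -0.    1.61  1.87] F [ 0.2  0.2 -0.2] w 0.0871
d [-84.2 -13.3  20.5] rv [ 0.07 -0.09  0.11]
```

View pics/w2.png

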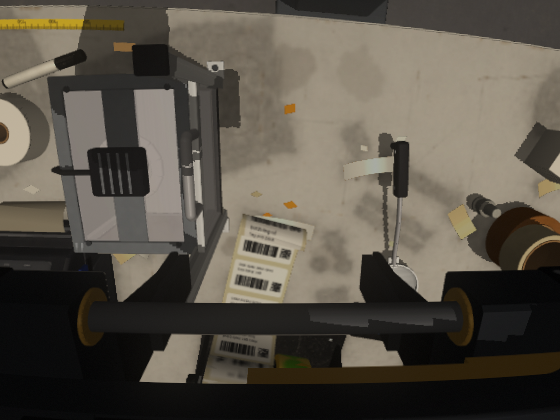

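Run:
```python
from h import *
a=cv2.imread('pics/w2.png');cv2.imwrite('pics/w2z.png',cv2.resize(a[40:265,40:260],None,fx=2.6,fy=2.6,interpolation=cv2.INTER_CUBIC))
```

```text
(no output)
```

View pics/w2z.png

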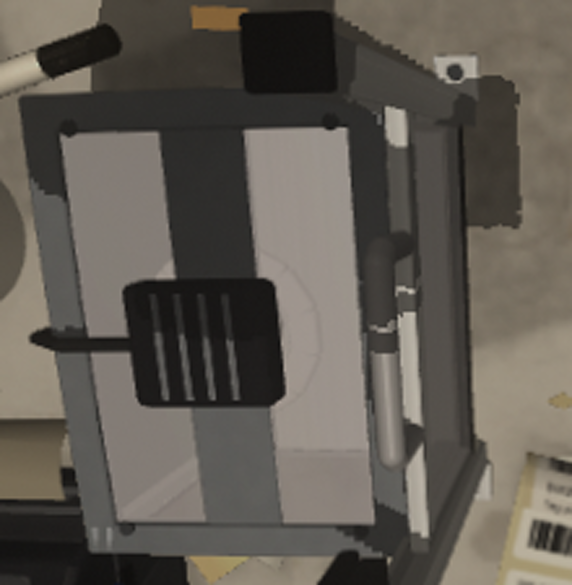

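Run:
```python
from h import *
c=cam('wrist')
Z=lambda *p:[(40+x/2.6-.3,40+y/2.6-.3) for x,y in p]
def pr(n,P): print(n,P[:,:2].round(4).tolist(),'mean',P[:,:2].mean(0).round(4))
pr('roof back',onplane(c,Z((22,98),(90,552)),.150))
pr('screws',onplane(c,Z((69,128),(330,121),(127,527)),.150))
pr('housing',onplane(c,Z((124,285),(274,278),(285,402),(140,407)),.171))
pr('bar',onplane(c,Z((380,240),(393,467)),.196))
pr('guide cap',onplane(c,Z((241,14),(333,12),(246,90),(336,90)),.284))
E=[];pr('base front edge',onplane(c,Z((470,122),(483,440)),.0))
P=np.load('wP.npy')
for x,y in [(380,260),(385,350),(390,440),(388,400)]:
    u,v=40+x/2.6,40+y/2.6;print('bar depth',P[int(v)-1:int(v)+2,int(u)-1:int(u)+2].reshape(-1,3).mean(0).round(4))
```

```text
roof back [[0.3849, -0.4037], [0.5858, -0.3915]] mean [ 0.4854 -0.3976]
screws [[0.3963, -0.3838], [0.3889, -0.2742], [0.5716, -0.372]] mean [ 0.4523 -0.3433]
housing [[0.4566, -0.3529], [0.4503, -0.2909], [0.501, -0.2878], [0.5073, -0.3499]] mean [ 0.4788 -0.3204]
bar [[0.4305, -0.2425], [0.5172, -0.2373]] mean [ 0.4739 -0.2399]
guide cap [[0.3666, -0.2581], [0.3651, -0.2341], [0.3854, -0.2571], [0.3842, -0.2332]] mean [ 0.3753 -0.2456]
base front edge [[0.3813, -0.24], [0.5648, -0.2265]] mean [ 0.4731 -0.2333]
bar depth [ 0.4376 -0.2407  0.2016]
bar depth [ 0.4696 -0.2384  0.2028]
bar depth [ 0.5045 -0.2365  0.2026]
bar depth [ 0.4882 -0.2374  0.2029]
```

Call:
apply_moves:
  increments:
    - {"xyz": [-45, -7, 0], "rotation": [0, 0, 0.2], "grip": 0}
    - {"xyz": [-84, -13.5, 0], "rotation": [0, 0, 0.4], "grip": 0}
    - {"xyz": [-84, -13.5, 30], "rotation": [0, 0, 0.4], "grip": 0}
    - {"xyz": [-84, -13.5, 80], "rotation": [0, 0, 0.4], "grip": 0}
    - {"xyz": [-84, -13.5, 80], "rotation": [0, 0, 0.4], "grip": 0}

```text
time: 3.68
ee_pos: [0.4738, -0.235, 0.2977]
eef_rot: [0.682, 0.731, -0.0, -0.003]
ft_force: [-0.3, -0.3, 0.4]
width: 0.0869
```

```bash
python3 -c "
from h import *
delta([.474,-.2395,.186],93.7)
c=cam('wrist','w3.png')"
```

```text
t 3.67 tcp [ 0.4738 -0.235   0.2977] yaw 93.97 z [-0.0045  0.004  -1.    ] q [-0.27  0.09  0.7   1.63 -0.06  1.44  2.08] F [-0.3 -0.3  0.4] w 0.0869
d [ -5.    0.4 111.7] rv [-0.24 -0.25  0.27]
```

View pics/w3.png

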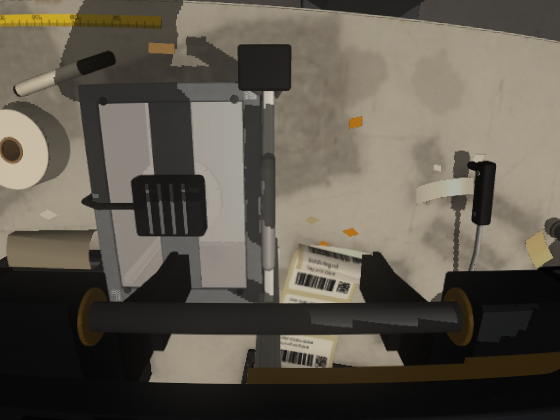

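Call:
apply_moves:
  increments:
    - {"xyz": [-3, 0.4, 35], "rotation": [-0.2, -0.25, 0.2], "grip": 0}
    - {"xyz": [-5, 0.4, 70], "rotation": [-0.2, -0.25, 0.2], "grip": 0}
    - {"xyz": [-5, 0.4, 100], "rotation": [-0.2, -0.25, 0.2], "grip": 0}
    - {"xyz": [-5, 0.4, 112], "rotation": [-0.2, -0.25, 0.2], "grip": 0}
    - {"xyz": [-5, 0.4, 112], "rotation": [-0.2, -0.25, 0.2], "grip": 0}

```text
time: 4.35
ee_pos: [0.4762, -0.2403, 0.1894]
eef_rot: [0.683, 0.73, 0.001, 0.002]
ft_force: [-0.0, 0.4, 0.2]
width: 0.087
```

```bash
python3 -c "
from h import *
delta([.474,-.2395,.186],93.7)
c=cam('wrist','w4.png');c=cam('side','d4.png')"
```

```text
t 4.35 tcp [ 0.4762 -0.2403  0.1894] yaw 93.79 z [ 0.0037 -0.0015 -1.    ] q [-0.25  0.17  0.7   1.8  -0.12  1.21  2.13] F [-0.   0.4  0.2] w 0.087
d [ 1.  -2.2  3.4] rv [0.2  0.1  0.09]
```

View pics/d4.png

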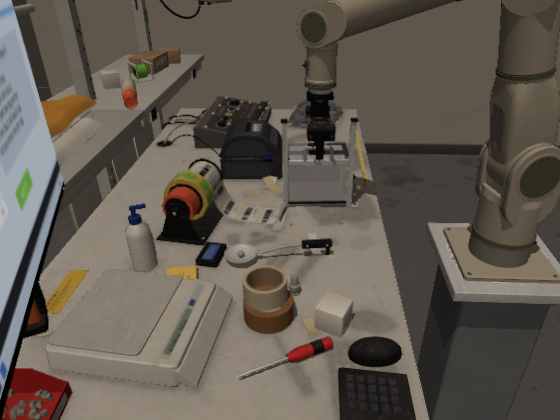

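View pics/w4.png

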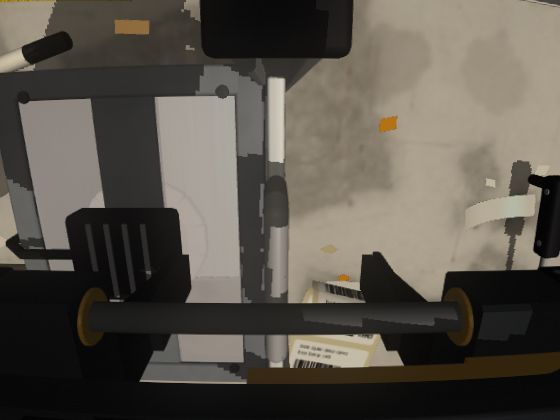

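Call:
apply_moves:
  increments:
    - {"xyz": [1, -2, 3.5], "rotation": [0.2, 0.1, 0], "grip": 0}
    - {"xyz": [1, -2, 3.5], "rotation": [0.2, 0.1, 0], "grip": 255}
    - {"xyz": [1, -2, 3.5], "rotation": [0.2, 0.1, 0], "grip": 255}
    - {"xyz": [1, -2, 3.5], "rotation": [0.2, 0.1, 0], "grip": 255}
    - {"xyz": [1, -2, 3.5], "rotation": [0.2, 0.1, 0], "grip": 255}
  squeeze: 45

```text
time: 5.08
ee_pos: [0.4743, -0.2399, 0.1865]
eef_rot: [0.683, 0.73, 0.0, 0.001]
ft_force: [-0.4, 0.3, 0.1]
width: 0.0546
```

Call:
apply_moves:
  increments:
    - {"grip": 255}
    - {"grip": 255}
    - {"grip": 255}
    - {"grip": 255}
    - {"grip": 255}

```text
$.increments[0]: bad value
```

Call:
apply_moves:
  increments:
    - {"xyz": [0, 0, 0], "rotation": [0, 0, 0], "grip": 255}
    - {"xyz": [0, 0, 0], "rotation": [0, 0, 0], "grip": 255}
    - {"xyz": [0, 0, 0], "rotation": [0, 0, 0], "grip": 255}
    - {"xyz": [0, 0, 0], "rotation": [0, 0, 0], "grip": 255}
    - {"xyz": [0, 0, 0], "rotation": [0, 0, 0], "grip": 255}

```text
time: 5.7
ee_pos: [0.4743, -0.2401, 0.1865]
eef_rot: [0.684, 0.73, 0.0, 0.001]
ft_force: [-0.2, -0.6, -0.2]
width: 0.0095
```

Call:
apply_moves:
  increments:
    - {"xyz": [0, 0, 0], "rotation": [0, 0, 0], "grip": 255}
    - {"xyz": [0, 0, 0], "rotation": [0, 0, 0], "grip": 255}
    - {"xyz": [0, 0, 0], "rotation": [0, 0, 0], "grip": 255}
    - {"xyz": [0, 0, 0], "rotation": [0, 0, 0], "grip": 255}

```text
time: 6.2
ee_pos: [0.4743, -0.2401, 0.1865]
eef_rot: [0.684, 0.73, 0.0, 0.001]
ft_force: [0.1, -0.1, -0.9]
width: 0.0096
```

Call:
apply_moves:
  increments:
    - {"xyz": [0, 0, -4], "rotation": [0, 0, 0], "grip": 255}
    - {"xyz": [0, 0, -12], "rotation": [0, 0, 0], "grip": 255}
    - {"xyz": [0, 0, -24], "rotation": [0, 0, 0], "grip": 255}
    - {"xyz": [0, 0, -36], "rotation": [0, 0, 0], "grip": 255}
    - {"xyz": [0, 0, -48], "rotation": [0, 0, 0], "grip": 255}

```text
time: 6.82
ee_pos: [0.4743, -0.24, 0.2349]
eef_rot: [0.684, 0.73, 0.0, 0.001]
ft_force: [4.6, -2.1, -8.8]
width: 0.0098
```

Call:
apply_moves:
  increments:
    - {"xyz": [0, 0, -12], "rotation": [0, 0, 0], "grip": 255}
    - {"xyz": [0, 0, -24], "rotation": [0, 0, 0], "grip": 255}
    - {"xyz": [0, 0, -34], "rotation": [0, 0, 0], "grip": 255}
    - {"xyz": [0, 0, -42], "rotation": [0, 0, 0], "grip": 255}
    - {"xyz": [0, 0, -46], "rotation": [0, 0, 0], "grip": 255}

```text
time: 7.45
ee_pos: [0.4743, -0.24, 0.2813]
eef_rot: [0.684, 0.73, 0.0, 0.001]
ft_force: [5.1, -2.8, -8.9]
width: 0.0096
```

```bash
python3 -c "
from h import *
delta([.474,-.2395,.296],93.7)"
```

```text
t 7.45 tcp [ 0.4743 -0.24    0.2813] yaw 93.76 z [ 1.5e-03 -8.0e-04 -1.0e+00] q [-0.27  0.1   0.71  1.66 -0.06  1.4   2.08] F [ 5.1 -2.8 -8.9] w 0.0096
d [  0.5  -0.2 -14.7] rv [0.08 0.05 0.06]
```

Call:
apply_moves:
  increments:
    - {"xyz": [0, 0, -4], "rotation": [0, 0, 0], "grip": 255}
    - {"xyz": [0, 0, -8], "rotation": [0, 0, 0], "grip": 255}
    - {"xyz": [0, 0, -11], "rotation": [0, 0, 0], "grip": 255}
    - {"xyz": [0, 0, -13], "rotation": [0, 0, 0], "grip": 255}
    - {"xyz": [0, 0, -13], "rotation": [0, 0, 0], "grip": 255}

```text
time: 8.07
ee_pos: [0.4743, -0.24, 0.2944]
eef_rot: [0.684, 0.73, 0.0, 0.001]
ft_force: [3.3, -2.0, -5.6]
width: 0.0095
```

Call:
apply_moves:
  increments:
    - {"xyz": [0, 0, -1.5], "rotation": [0, 0, 0], "grip": 255}
    - {"xyz": [0, 0, -2.5], "rotation": [0, 0, 0], "grip": 255}

```text
time: 8.32
ee_pos: [0.4741, -0.24, 0.2953]
eef_rot: [0.684, 0.73, -0.0, 0.001]
ft_force: [11.6, -6.5, -26.3]
width: 0.0098
```

```bash
python3 -c "
from h import *
delta([.474,-.2395,.296],93.7);cam('side','d5.png')"
```

```text
t 8.32 tcp [ 0.4741 -0.24    0.2953] yaw 93.76 z [ 3.0e-04 -1.2e-03 -1.0e+00] q [-0.27  0.09  0.71  1.64 -0.06  1.43  2.08] F [ 11.6  -6.5 -26.3] w 0.0098
d [ 0.5 -0.1 -0.7] rv [0.01 0.07 0.06]
```

View pics/d5.png

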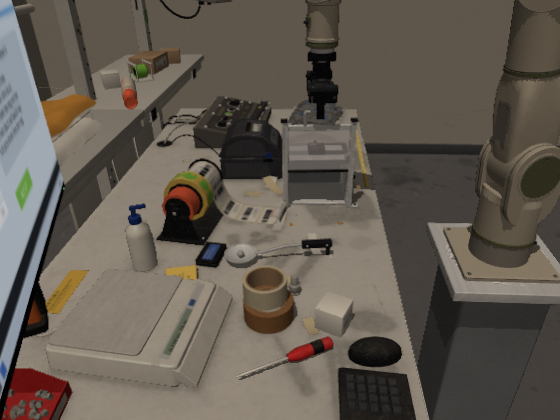

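Call:
apply_moves:
  increments:
    - {"xyz": [0, 0, 0], "rotation": [0, 0, 0], "grip": 0}
    - {"xyz": [0, 0, 0], "rotation": [0, 0, 0], "grip": 0}
    - {"xyz": [0, 0, 0], "rotation": [0, 0, 0], "grip": 0}
    - {"xyz": [0, 0, 0], "rotation": [0, 0, 0], "grip": 0}
    - {"xyz": [0, 0, 0], "rotation": [0, 0, 0], "grip": 0}

```text
time: 9.0
ee_pos: [0.4742, -0.24, 0.2955]
eef_rot: [0.684, 0.73, -0.0, 0.001]
ft_force: [0.0, -0.3, 0.5]
width: 0.0518
```

```bash
python3 -c "
from h import *
delta([.474,-.2395,.36],93.7);delta([.485,.03,.36],98);cam('wrist','w6.png')"
```

```text
t 9.0 tcp [ 0.4742 -0.24    0.2955] yaw 93.76 z [ 4.0e-04 -1.2e-03 -1.0e+00] q [-0.27  0.09  0.71  1.64 -0.06  1.43  2.08] F [ 0.  -0.3  0.5] w 0.0518
d [  0.4  -0.1 -64.5] rv [0.02 0.07 0.06]
t 9.0 tcp [ 0.4742 -0.24    0.2955] yaw 93.76 z [ 4.0e-04 -1.2e-03 -1.0e+00] q [-0.27  0.09  0.71  1.64 -0.06  1.43  2.08] F [ 0.  -0.3  0.5] w 0.0518
d [268.6  28.5 -64.9] rv [ 0.02  0.07 -4.24]
```

View pics/w6.png

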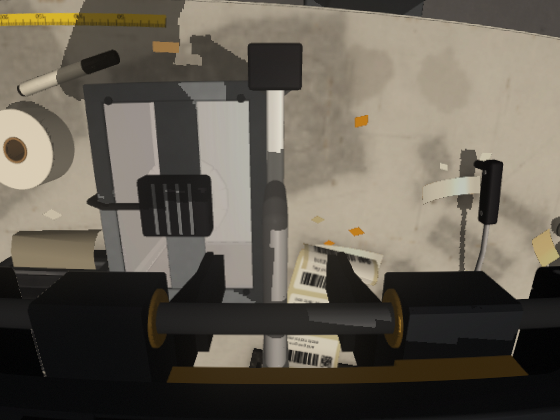

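Call:
apply_moves:
  increments:
    - {"xyz": [0, 0, -20], "rotation": [0, 0, 0], "grip": 100}
    - {"xyz": [0, 0, -60], "rotation": [0, 0, 0], "grip": 100}
    - {"xyz": [30, 3, -75], "rotation": [0, 0, -1], "grip": 100}
    - {"xyz": [80, 8, -75], "rotation": [0, 0, -2], "grip": 100}
    - {"xyz": [130, 13, -75], "rotation": [0, 0, -4], "grip": 100}

```text
time: 9.68
ee_pos: [0.4785, -0.108, 0.3705]
eef_rot: [0.658, 0.753, -0.0, 0.001]
ft_force: [0.7, 0.2, -0.4]
width: 0.0532
```

Call:
apply_moves:
  increments:
    - {"xyz": [45, 0, 0], "rotation": [0, 0, 0], "grip": 100}
    - {"xyz": [90, 0, 0], "rotation": [0, 0, 0], "grip": 100}
    - {"xyz": [140, 0, 0], "rotation": [0, 0, 0], "grip": 100}
    - {"xyz": [140, 0, 60], "rotation": [0, 0, 0], "grip": 100}
    - {"xyz": [140, 0, 120], "rotation": [0, 0, 0], "grip": 100}

```text
time: 10.3
ee_pos: [0.4598, 0.0312, 0.2492]
eef_rot: [0.657, 0.754, 0.001, 0.001]
ft_force: [1.1, -0.5, -0.5]
width: 0.0527
```

```bash
python3 -c "
from h import *
delta([.4745,.026,.10],98);c=cam('wrist','w7.png');np.save('wP.npy',cloud(c))
c=cam('side','d7.png');c=cam('scene','s7.png')"
```

```text
t 10.3 tcp [0.4598 0.0312 0.2492] yaw 97.86 z [ 2.8e-03 -6.0e-04 -1.0e+00] q [-0.57 -0.07  0.39  1.86  0.03  1.34  1.52] F [ 1.1 -0.5 -0.5] w 0.0527
d [ -7.   13.5 149.3] rv [ 0.15  0.06 -0.14]
```

View pics/w7.png

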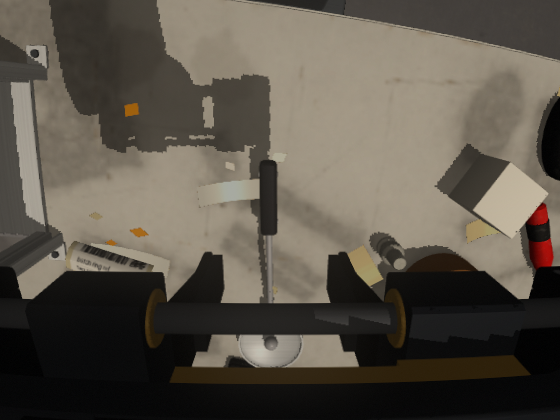

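View pics/d7.png

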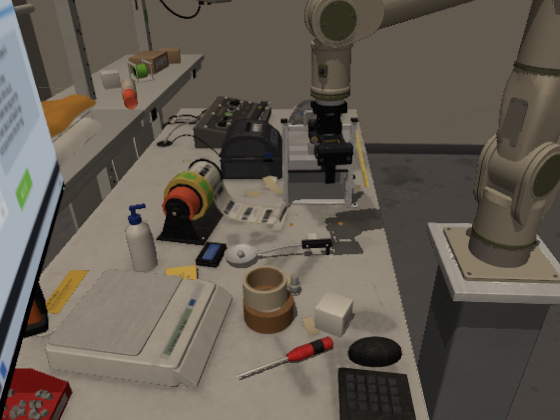

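View pics/s7.png

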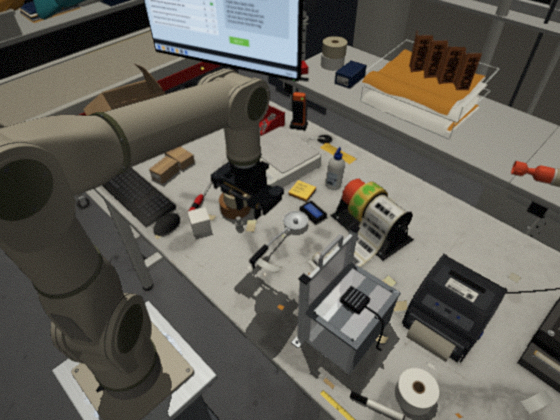

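Run:
```python
from h import *
c=cam('wrist'); im=c['img'];P=cloud(c)
m=((im.max(2)<45)&(P[...,2]>.03)&(P[...,2]<.06)).astype(np.uint8); m[:, :250]=0;m[:,290:]=0;m[:150]=0;m[245:]=0
n,l,s,ce=cv2.connectedComponentsWithStats(m);k=1+np.argmax(s[1:,4]);ys,xs=np.nonzero(l==k)
rc=cv2.minAreaRect(np.c_[xs,ys].astype(np.float32));bx=cv2.boxPoints(rc);print(rc,s[k])
for z in(.038,.045): 
  g=onplane(c,[rc[0]],z)[0]; q=onplane(c,bx,z);e=q[1]-q[0],q[2]-q[1];e=max(e,key=np.linalg.norm);print('grip',g,np.degrees(np.arctan2(e[1],e[0])),np.linalg.norm(e))
print('ball',onplane(c,[(270,341)],.02))
print('con',onplane(c,[(383,238),(396,258)],.0))
q=P[l==k];print('top z',np.percentile(q[:,2],[5,50,95]))
a=im[150:400,200:340];cv2.imwrite('pics/w7z.png',cv2.resize(a,None,fx=2.4,fy=2.4,interpolation=cv2.INTER_CUBIC))
delta([.474,.0265,.06],98)
```

```text
((268.9999694824219, 199.49996948242188), (15.999998092651367, 72.99998474121094), 0.0) [ 261  163   17   74 1095]
grip [0.4747301 0.025673  0.038    ] -172.9068816990767 0.08083425529372133
grip [0.47285214 0.02555269 0.045     ] -172.9068816990767 0.07928678740879377
ball [[0.66669589 0.05170042 0.02      ]]
con [[0.51439663 0.17140672 0.        ]
 [0.53853012 0.19403217 0.        ]]
top z [0.04489906 0.04760439 0.04897417]
t 10.5 tcp [0.4598 0.0304 0.2516] yaw 97.75 z [ 9.0e-04 -1.3e-03 -1.0e+00] q [-0.57 -0.07  0.39  1.86  0.03  1.34  1.52] F [ 0.5 -0.1  1.4] w 0.0526
d [ -5.5  13.4 191.7] rv [ 0.04  0.08 -0.25]
```

View pics/w7z.png

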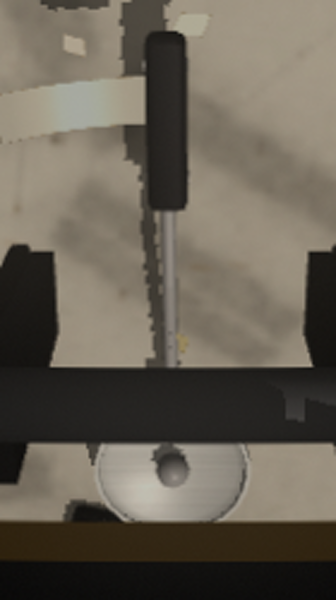

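Call:
apply_moves:
  increments:
    - {"xyz": [-4, 15, 30], "rotation": [0, 0, 0], "grip": 100}
    - {"xyz": [-6, 23.4, 70], "rotation": [0, 0, 0], "grip": 100}
    - {"xyz": [-6, 23.4, 110], "rotation": [0, 0, 0], "grip": 100}
    - {"xyz": [-6, 23.4, 140], "rotation": [0, 0, 0], "grip": 100}
    - {"xyz": [-6, 23.4, 150], "rotation": [0, 0, 0], "grip": 100}

```text
time: 11.12
ee_pos: [0.4854, 0.0278, 0.1029]
eef_rot: [0.658, 0.753, 0.0, 0.001]
ft_force: [-0.5, 0.4, 0.4]
width: 0.0533
```

Run:
```python
from h import *
delta([.484,.0275,.028],97.7)
c=cam('wrist','w8.png')
```

```text
t 11.12 tcp [0.4854 0.0278 0.1029] yaw 97.76 z [ 0.0024 -0.001  -1.    ] q [-0.54  0.14  0.42  1.99 -0.07  1.02  1.62] F [-0.5  0.4  0.4] w 0.0533
d [ 0.  -1.6 74.9] rv [0.13 0.08 0.06]
```

View pics/w8.png

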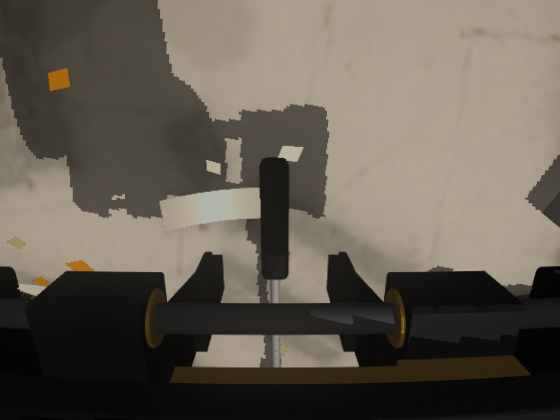

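Call:
apply_moves:
  increments:
    - {"xyz": [0, -1, 25], "rotation": [0.1, 0.1, 0], "grip": 100}
    - {"xyz": [0, -1.5, 48], "rotation": [0.1, 0.1, 0], "grip": 100}
    - {"xyz": [0, -1.5, 65], "rotation": [0.1, 0.1, 0], "grip": 100}
    - {"xyz": [0, -1.5, 74], "rotation": [0.1, 0.1, 0], "grip": 100}
    - {"xyz": [0, -1.5, 75], "rotation": [0.1, 0.1, 0], "grip": 100}

```text
time: 11.8
ee_pos: [0.4841, 0.0275, 0.0276]
eef_rot: [0.658, 0.753, 0.0, -0.0]
ft_force: [-0.1, 0.4, 0.4]
width: 0.053
```

Run:
```python
from h import *
delta([.484,.0275,.028],97.7)
c=cam('wrist','w9.png')
```

```text
t 11.8 tcp [0.4841 0.0275 0.0276] yaw 97.77 z [ 2.e-04  4.e-04 -1.e+00] q [-0.52  0.26  0.41  2.05 -0.14  0.85  1.67] F [-0.1  0.4  0.4] w 0.053
d [ 0.  -0.1 -0.4] rv [ 0.01 -0.02  0.07]
```

View pics/w9.png

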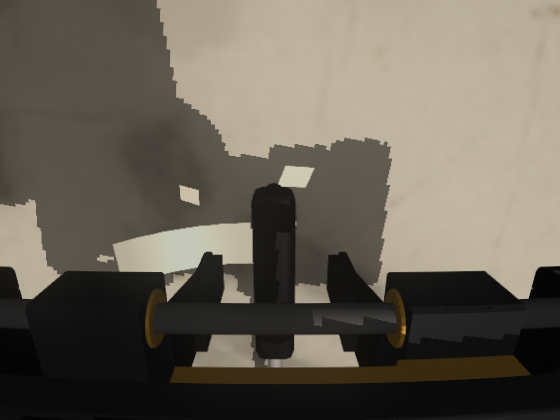

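Call:
apply_moves:
  increments:
    - {"xyz": [0, 0, 0], "rotation": [0, 0, 0], "grip": 150}
    - {"xyz": [0, 0, 0], "rotation": [0, 0, 0], "grip": 175}
    - {"xyz": [0, 0, 0], "rotation": [0, 0, 0], "grip": 185}
    - {"xyz": [0, 0, 0], "rotation": [0, 0, 0], "grip": 190}
    - {"xyz": [0, 0, 0], "rotation": [0, 0, 0], "grip": 194}
  squeeze: 15

```text
time: 12.48
ee_pos: [0.4842, 0.0275, 0.0277]
eef_rot: [0.658, 0.753, 0.0, 0.0]
ft_force: [-0.0, -0.2, 0.1]
width: 0.022
```

Call:
apply_moves:
  increments:
    - {"xyz": [0, 0, 0], "rotation": [0, 0, 0], "grip": 198}
    - {"xyz": [0, 0, 0], "rotation": [0, 0, 0], "grip": 202}
    - {"xyz": [0, 0, 0], "rotation": [0, 0, 0], "grip": 206}
    - {"xyz": [0, 0, 0], "rotation": [0, 0, 0], "grip": 212}
    - {"xyz": [0, 0, 0], "rotation": [0, 0, 0], "grip": 220}

```text
time: 13.1
ee_pos: [0.4842, 0.0275, 0.0277]
eef_rot: [0.658, 0.753, 0.0, 0.0]
ft_force: [-0.7, -0.4, -0.3]
width: 0.018
```

Call:
apply_moves:
  increments:
    - {"xyz": [0, 0, 0], "rotation": [0, 0, 0], "grip": 255}
    - {"xyz": [0, 0, 0], "rotation": [0, 0, 0], "grip": 255}
    - {"xyz": [0, 0, 0], "rotation": [0, 0, 0], "grip": 255}
    - {"xyz": [0, 0, 0], "rotation": [0, 0, 0], "grip": 255}
  squeeze: 45

```text
time: 13.6
ee_pos: [0.4842, 0.0275, 0.0277]
eef_rot: [0.658, 0.753, 0.0, 0.0]
ft_force: [0.2, -0.5, 0.2]
width: 0.0174
```

Run:
```python
from h import *
delta([.484,.0275,.028],97.7);print(r.read_state()['torque'])
c=cam('side','d10.png')
a=c['img'][200:300,200:360];cv2.imwrite('pics/d10z.png',cv2.resize(a,None,fx=4,fy=4,interpolation=cv2.INTER_CUBIC))
```

```text
t 13.6 tcp [0.4842 0.0275 0.0277] yaw 97.77 z [ 5.e-04  4.e-04 -1.e+00] q [-0.52  0.26  0.41  2.05 -0.14  0.85  1.67] F [ 0.2 -0.5  0.2] w 0.0174
d [ 0.  -0.2 -0.3] rv [ 0.03 -0.02  0.07]
[0.06572092 0.04885238 0.09608807]
```

View pics/d10z.png

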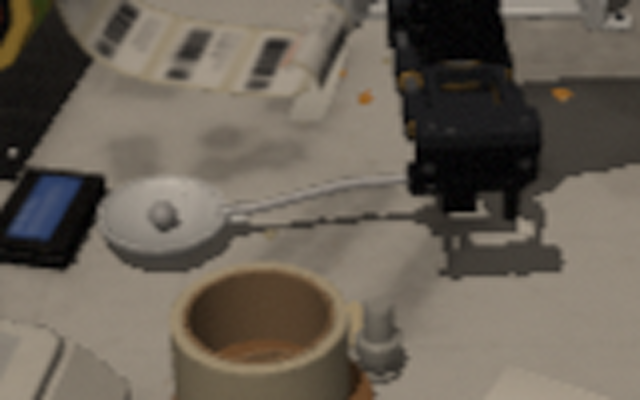

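Run:
```python
from h import *
for n in('scene','side'):
    P=np.load(n+'P.npy').reshape(-1,3);P=P[~np.isnan(P[:,0])]
    d=P[:,:2]-[.484,.0275];rr=np.hypot(*d.T);a=np.degrees(np.arctan2(d[:,1],d[:,0]))
    for lo in range(-110,10,10):
        m=(a>lo)&(a<lo+10)&(rr>.12)&(rr<.26)&(P[:,2]>.005)
        o=P[m];i=np.argsort(o[:,2])[-3:] if len(o) else []
        print(n,lo,len(o),o[i].round(3).tolist() if len(o) else'')
    # entry corridor: x .40-.56, y -.235..-.02
    m=(P[:,0]>.41)&(P[:,0]<.53)&(P[:,1]<0)&(P[:,1]>-.2)&(P[:,2]>.006);o=P[m];print('corr',len(o),o.max(0) if len(o) else'', o.min(0) if len(o) else '')
```

```text
scene -110 1 [[0.453, -0.136, 0.005]]
scene -100 1 [[0.47, -0.124, 0.005]]
scene -90 0 
scene -80 1 [[0.543, -0.147, 0.005]]
scene -70 88 [[0.588, -0.153, 0.044], [0.586, -0.159, 0.045], [0.581, -0.186, 0.046]]
scene -60 169 [[0.593, -0.117, 0.046], [0.596, -0.115, 0.046], [0.598, -0.113, 0.047]]
scene -50 183 [[0.597, -0.102, 0.043], [0.601, -0.106, 0.043], [0.599, -0.104, 0.043]]
scene -40 42 [[0.669, -0.117, 0.013], [0.691, -0.124, 0.013], [0.677, -0.127, 0.014]]
scene -30 4 [[0.678, -0.051, 0.005], [0.626, -0.035, 0.005], [0.671, -0.07, 0.006]]
scene -20 4 [[0.613, -0.003, 0.006], [0.693, -0.042, 0.006], [0.699, -0.037, 0.006]]
scene -10 99 [[0.679, 0.013, 0.024], [0.647, 0.02, 0.025], [0.658, 0.013, 0.027]]
scene 0 265 [[0.605, 0.044, 0.029], [0.674, 0.051, 0.03], [0.669, 0.055, 0.03]]
corr 44 [ 0.50097338 -0.01441243  0.02442838] [ 0.47509035 -0.08050103  0.00614633]
side -110 0 
side -100 8 [[0.465, -0.231, 0.199], [0.477, -0.231, 0.202], [0.474, -0.232, 0.205]]
side -90 45 [[0.506, -0.23, 0.199], [0.485, -0.231, 0.199], [0.497, -0.231, 0.205]]
side -80 1 [[0.57, -0.218, 0.153]]
side -70 113 [[0.585, -0.156, 0.045], [0.583, -0.167, 0.045], [0.588, -0.153, 0.046]]
side -60 218 [[0.596, -0.107, 0.045], [0.594, -0.124, 0.046], [0.597, -0.117, 0.046]]
side -50 167 [[0.602, -0.11, 0.044], [0.599, -0.103, 0.044], [0.599, -0.106, 0.046]]
side -40 30 [[0.671, -0.117, 0.014], [0.685, -0.133, 0.014], [0.683, -0.114, 0.015]]
side -30 0 
side -20 0 
side -10 135 [[0.688, 0.02, 0.024], [0.672, 0.019, 0.024], [0.65, 0.024, 0.025]]
side 0 366 [[0.675, 0.052, 0.028], [0.672, 0.053, 0.029], [0.669, 0.057, 0.029]]
corr 55 [ 0.49987351 -0.03516919  0.02326487] [ 0.47739269 -0.0552139   0.00963245]
```

Call:
apply_moves:
  increments:
    - {"xyz": [0, 0, -0.5], "rotation": [0, 0, 0], "grip": 255}
    - {"xyz": [0, 0, -2], "rotation": [0, 0, 0], "grip": 255}
    - {"xyz": [0, 0, -4.5], "rotation": [0, 0, 0], "grip": 255}
    - {"xyz": [0, 0, -7], "rotation": [0, 0, 0], "grip": 255}
    - {"xyz": [0, 0, -9.5], "rotation": [0, 0, 0], "grip": 255}

```text
time: 14.28
ee_pos: [0.4841, 0.0275, 0.0374]
eef_rot: [0.658, 0.753, 0.0, 0.0]
ft_force: [-0.1, -1.1, -1.0]
width: 0.0177
```

Call:
apply_moves:
  increments:
    - {"xyz": [0, 0, -2], "rotation": [0, 0, 0], "grip": 255}
    - {"xyz": [0, 0, -3.5], "rotation": [0, 0, 0], "grip": 255}
    - {"xyz": [0, 0, -4.5], "rotation": [0, 0, 0], "grip": 255}
    - {"xyz": [0, 0, -5], "rotation": [0, 0, 0], "grip": 255}
    - {"xyz": [0, 0, -5], "rotation": [0, 0, 0], "grip": 255}

```text
time: 14.9
ee_pos: [0.4841, 0.0275, 0.0424]
eef_rot: [0.658, 0.753, 0.0, -0.0]
ft_force: [-0.2, 0.4, -1.7]
width: 0.0178
```

Run:
```python
from h import *
delta([.484,.0275,.103],97.7);print(r.read_state()['torque'])
c=cam('side','d11.png')
a=c['img'][200:300,200:360];cv2.imwrite('pics/d11z.png',cv2.resize(a,None,fx=4,fy=4,interpolation=cv2.INTER_CUBIC))
c=cam('scene','s11.png')
a=c['img'][180:290,220:360];cv2.imwrite('pics/s11z.png',cv2.resize(a,None,fx=4,fy=4,interpolation=cv2.INTER_CUBIC))
```

```text
t 14.9 tcp [0.4841 0.0275 0.0424] yaw 97.77 z [ 4.e-04  4.e-04 -1.e+00] q [-0.52  0.24  0.41  2.04 -0.12  0.88  1.66] F [-0.2  0.4 -1.7] w 0.0178
d [  0.1  -0.1 -60.6] rv [ 0.02 -0.02  0.07]
[0.00407548 0.2155795  0.03483361]
```

View pics/d11z.png

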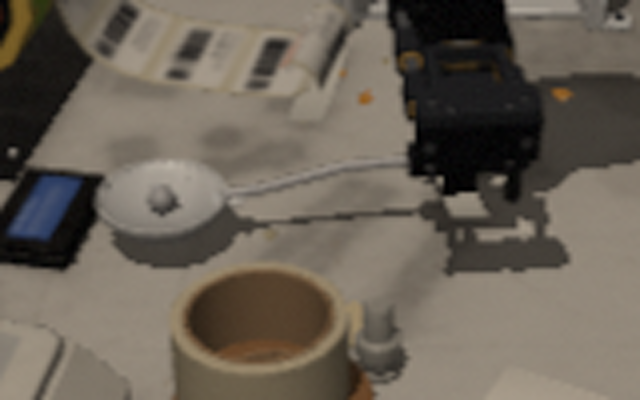

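View pics/s11z.png

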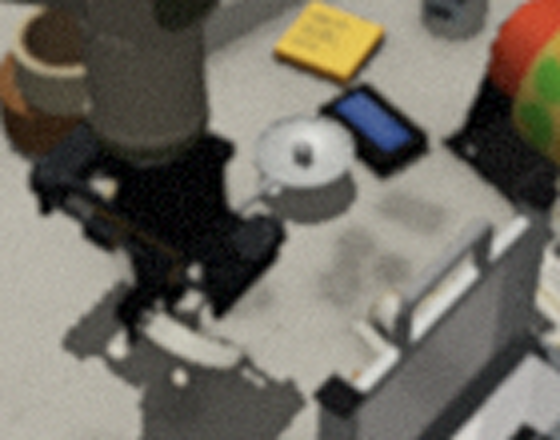

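Call:
apply_moves:
  increments:
    - {"xyz": [0, 0, -0.5], "rotation": [0, 0, 0], "grip": 255}
    - {"xyz": [0, 0, -2], "rotation": [0, 0, 0], "grip": 255}
    - {"xyz": [0, 0, -4.5], "rotation": [0, 0, 0], "grip": 255}
    - {"xyz": [0, 0, -8], "rotation": [0, 0, 0], "grip": 255}
    - {"xyz": [0, 0, -12], "rotation": [0, 0, 0], "grip": 255}

```text
time: 15.62
ee_pos: [0.4841, 0.0275, 0.0547]
eef_rot: [0.658, 0.753, 0.0, 0.0]
ft_force: [0.1, 0.5, -2.2]
width: 0.0175
```

Call:
apply_moves:
  increments:
    - {"xyz": [0, 0, -4.5], "rotation": [0, 0, 0], "grip": 255}
    - {"xyz": [0, 0, -9], "rotation": [0, 0, 0], "grip": 255}
    - {"xyz": [0, 0, -13.5], "rotation": [0, 0, 0], "grip": 255}
    - {"xyz": [0, 0, -18], "rotation": [0, 0, 0], "grip": 255}
    - {"xyz": [0, 0, -22.5], "rotation": [0, 0, 0], "grip": 255}

```text
time: 16.25
ee_pos: [0.4841, 0.0274, 0.0775]
eef_rot: [0.658, 0.753, 0.0, 0.0]
ft_force: [-0.0, -0.5, -1.3]
width: 0.0177
```

Call:
apply_moves:
  increments:
    - {"xyz": [0, 0, -4.5], "rotation": [0, 0, 0], "grip": 255}
    - {"xyz": [0, 0, -9], "rotation": [0, 0, 0], "grip": 255}
    - {"xyz": [0, 0, -13.5], "rotation": [0, 0, 0], "grip": 255}
    - {"xyz": [0, 0, -17.5], "rotation": [0, 0, 0], "grip": 255}
    - {"xyz": [0, 0, -21], "rotation": [0, 0, 0], "grip": 255}

```text
time: 16.88
ee_pos: [0.4841, 0.0274, 0.0987]
eef_rot: [0.658, 0.753, 0.0, 0.0]
ft_force: [0.4, 0.8, -1.7]
width: 0.0174
```

Call:
apply_moves:
  increments:
    - {"xyz": [0, 0, -2.5], "rotation": [0, 0, 0], "grip": 255}
    - {"xyz": [0, 0, -4], "rotation": [0, 0, 0], "grip": 255}
    - {"xyz": [0, 0, -5], "rotation": [0, 0, 0], "grip": 255}
    - {"xyz": [0, 0, -5], "rotation": [0, 0, 0], "grip": 255}

```text
time: 17.38
ee_pos: [0.4841, 0.0274, 0.1037]
eef_rot: [0.658, 0.753, 0.0, 0.0]
ft_force: [0.5, 0.8, -1.0]
width: 0.0178
```

Run:
```python
from h import *
delta([.4556,.047,.103],97.7);print(r.read_state()['torque'])
c=cam('side','d12.png')
a=c['img'][170:290,200:360];cv2.imwrite('pics/d12z.png',cv2.resize(a,None,fx=4,fy=4,interpolation=cv2.INTER_CUBIC))
c2=cam('scene','s12.png')
a=c2['img'][150:290,220:360];cv2.imwrite('pics/s12z.png',cv2.resize(a,None,fx=4,fy=4,interpolation=cv2.INTER_CUBIC))
```

```text
t 17.38 tcp [0.4841 0.0274 0.1037] yaw 97.77 z [ 5.e-04  5.e-04 -1.e+00] q [-0.54  0.14  0.42  1.99 -0.07  1.02  1.62] F [ 0.5  0.8 -1. ] w 0.0178
d [ 23.2 -25.6   0.7] rv [ 0.03 -0.02  0.07]
[0.0218524  0.22372495 0.01992282]
```

View pics/d12z.png

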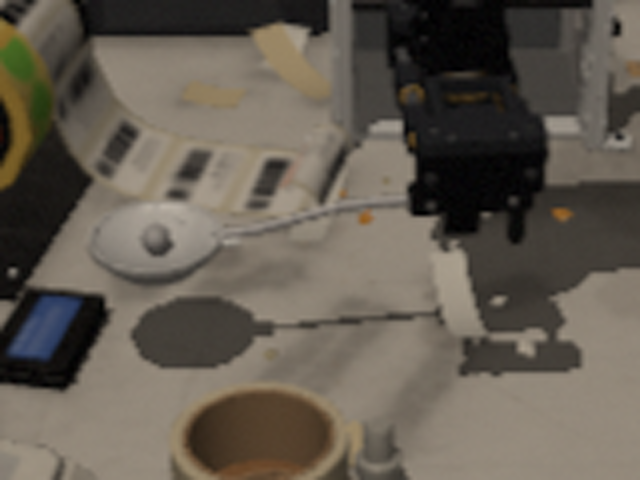

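View pics/s12z.png

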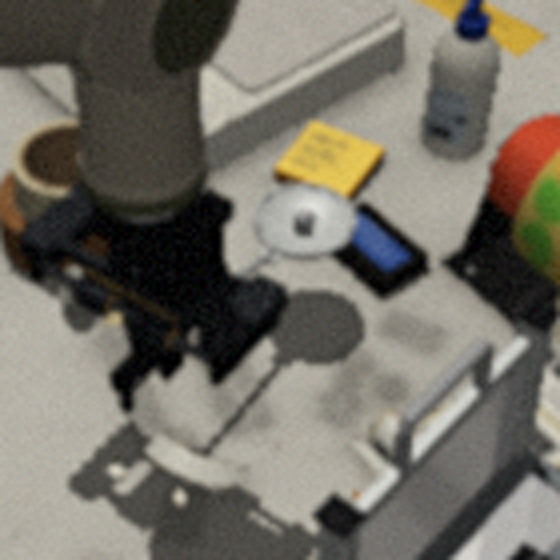

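Call:
apply_moves:
  increments:
    - {"xyz": [0.5, -0.5, 0], "rotation": [0, 0, 0], "grip": 255}
    - {"xyz": [1.8, -2.1, 0], "rotation": [0, 0, 0], "grip": 255}
    - {"xyz": [4.1, -4.7, 0], "rotation": [0, 0, 0], "grip": 255}
    - {"xyz": [7.4, -8.3, 0], "rotation": [0, 0, 0], "grip": 255}
    - {"xyz": [11.5, -13, 0], "rotation": [0, 0, 0], "grip": 255}

```text
time: 18.1
ee_pos: [0.4692, 0.0373, 0.1036]
eef_rot: [0.658, 0.753, 0.0, -0.0]
ft_force: [-0.5, -0.2, -0.7]
width: 0.0175
```

Call:
apply_moves:
  increments:
    - {"xyz": [4.1, -4.7, 0], "rotation": [0, 0, 0], "grip": 255}
    - {"xyz": [7.4, -8.3, 0], "rotation": [0, 0, 0], "grip": 255}
    - {"xyz": [9.7, -10.9, 0], "rotation": [0, 0, 0], "grip": 255}
    - {"xyz": [11, -12.5, 0], "rotation": [0, 0, 0], "grip": 255}
    - {"xyz": [11.5, -13, 0], "rotation": [0, 0, 0], "grip": 255}

```text
time: 18.73
ee_pos: [0.4548, 0.047, 0.1037]
eef_rot: [0.658, 0.753, 0.0, -0.0]
ft_force: [-0.7, -0.6, -2.2]
width: 0.0176
```

Call:
apply_moves:
  increments:
    - {"xyz": [0, 0, 0], "rotation": [0, 0, 0.2], "grip": 255}
    - {"xyz": [0, 0, 0], "rotation": [0, 0, 0.8], "grip": 255}
    - {"xyz": [0, 0, 0], "rotation": [0, 0, 1.8], "grip": 255}
    - {"xyz": [0, 0, 0], "rotation": [0, 0, 3.3], "grip": 255}
    - {"xyz": [0, 0, 0], "rotation": [0, 0, 5.2], "grip": 255}

```text
time: 19.35
ee_pos: [0.4548, 0.047, 0.1036]
eef_rot: [0.692, 0.722, 0.0, -0.0]
ft_force: [-0.8, 0.7, -1.8]
width: 0.0172
```

Call:
apply_moves:
  increments:
    - {"xyz": [0, 0, 0], "rotation": [0, 0, 2.1], "grip": 255}
    - {"xyz": [0, 0, 0], "rotation": [0, 0, 4.2], "grip": 255}
    - {"xyz": [0, 0, 0], "rotation": [0, 0, 6.3], "grip": 255}
    - {"xyz": [0, 0, 0], "rotation": [0, 0, 8.4], "grip": 255}
    - {"xyz": [0, 0, 0], "rotation": [0, 0, 10.5], "grip": 255}

```text
time: 19.98
ee_pos: [0.4548, 0.047, 0.1036]
eef_rot: [0.756, 0.655, 0.0, -0.0]
ft_force: [-0.3, 0.2, -1.7]
width: 0.0175
```

Call:
apply_moves:
  increments:
    - {"xyz": [0, 0, 0], "rotation": [0, 0, 2.1], "grip": 255}
    - {"xyz": [0, 0, 0], "rotation": [0, 0, 4.2], "grip": 255}
    - {"xyz": [0, 0, 0], "rotation": [0, 0, 6.3], "grip": 255}
    - {"xyz": [0, 0, 0], "rotation": [0, 0, 8.4], "grip": 255}
    - {"xyz": [0, 0, 0], "rotation": [0, 0, 10.5], "grip": 255}

```text
time: 20.6
ee_pos: [0.4548, 0.047, 0.1036]
eef_rot: [0.813, 0.582, 0.0, -0.0]
ft_force: [-0.2, 0.7, -2.7]
width: 0.0177
```

Run:
```python
from h import *
delta([.4556,.047,.103],3.7);print(r.read_state()['joint_vel'].round(2))
```

```text
t 20.6 tcp [0.4548 0.047  0.1036] yaw 71.16 z [ 3.e-04  5.e-04 -1.e+00] q [-0.6   0.07  0.42  2.06 -0.04  1.01  1.08] F [-0.2  0.7 -2.7] w 0.0177
d [0.3 0.7 0.6] rv [-1.000e-02 -3.000e-02  6.746e+01]
[-0.01  0.    0.01 -0.   -0.    0.   -0.29]
```

Call:
apply_moves:
  increments:
    - {"xyz": [0, 0, 0], "rotation": [0, 0, 2.1], "grip": 255}
    - {"xyz": [0, 0, 0], "rotation": [0, 0, 4.1], "grip": 255}
    - {"xyz": [0, 0, 0], "rotation": [0, 0, 6.1], "grip": 255}
    - {"xyz": [0, 0, 0], "rotation": [0, 0, 8.1], "grip": 255}
    - {"xyz": [0, 0, 0], "rotation": [0, 0, 10.15], "grip": 255}

```text
time: 21.22
ee_pos: [0.4548, 0.0469, 0.1036]
eef_rot: [0.862, 0.507, 0.0, -0.0]
ft_force: [-0.3, -0.3, -0.8]
width: 0.0173
```

Call:
apply_moves:
  increments:
    - {"xyz": [0, 0, 0], "rotation": [0, 0, 2.1], "grip": 255}
    - {"xyz": [0, 0, 0], "rotation": [0, 0, 4.1], "grip": 255}
    - {"xyz": [0, 0, 0], "rotation": [0, 0, 6.1], "grip": 255}
    - {"xyz": [0, 0, 0], "rotation": [0, 0, 8.1], "grip": 255}
    - {"xyz": [0, 0, 0], "rotation": [0, 0, 10.15], "grip": 255}

```text
time: 21.85
ee_pos: [0.4548, 0.047, 0.1037]
eef_rot: [0.904, 0.427, 0.0, -0.0]
ft_force: [-0.2, -0.0, -1.4]
width: 0.0174
```

Call:
apply_moves:
  increments:
    - {"xyz": [0, 0, 0], "rotation": [0, 0, 2.1], "grip": 255}
    - {"xyz": [0, 0, 0], "rotation": [0, 0, 4.1], "grip": 255}
    - {"xyz": [0, 0, 0], "rotation": [0, 0, 6.1], "grip": 255}
    - {"xyz": [0, 0, 0], "rotation": [0, 0, 8.1], "grip": 255}
    - {"xyz": [0, 0, 0], "rotation": [0, 0, 10.15], "grip": 255}

```text
time: 22.48
ee_pos: [0.4548, 0.047, 0.1037]
eef_rot: [0.939, 0.344, 0.0, -0.0]
ft_force: [0.2, -0.1, -2.3]
width: 0.0176
```

Call:
apply_moves:
  increments:
    - {"xyz": [0, 0, 0], "rotation": [0, 0, 2.1], "grip": 255}
    - {"xyz": [0, 0, 0], "rotation": [0, 0, 4.1], "grip": 255}
    - {"xyz": [0, 0, 0], "rotation": [0, 0, 6.1], "grip": 255}
    - {"xyz": [0, 0, 0], "rotation": [0, 0, 8.1], "grip": 255}
    - {"xyz": [0, 0, 0], "rotation": [0, 0, 10.15], "grip": 255}

```text
time: 23.1
ee_pos: [0.4548, 0.0469, 0.1037]
eef_rot: [0.966, 0.259, 0.0, -0.0]
ft_force: [0.6, -0.8, -2.0]
width: 0.018
```

Call:
apply_moves:
  increments:
    - {"xyz": [0, 0, 0], "rotation": [0, 0, 2.1], "grip": 255}
    - {"xyz": [0, 0, 0], "rotation": [0, 0, 4.1], "grip": 255}
    - {"xyz": [0, 0, 0], "rotation": [0, 0, 6.1], "grip": 255}
    - {"xyz": [0, 0, 0], "rotation": [0, 0, 8.1], "grip": 255}
    - {"xyz": [0, 0, 0], "rotation": [0, 0, 10.15], "grip": 255}

```text
time: 23.72
ee_pos: [0.4548, 0.047, 0.1037]
eef_rot: [0.985, 0.171, 0.0, -0.0]
ft_force: [-0.3, 0.7, -1.8]
width: 0.0176
```

Run:
```python
from h import *
delta([.4548,.047,.103],3.7);print(r.read_state()['joint_vel'].round(2))
```

```text
t 23.73 tcp [0.4548 0.047  0.1037] yaw 19.73 z [ 4.e-04  5.e-04 -1.e+00] q [-0.64  0.07  0.46  2.06 -0.04  1.01  0.18] F [-0.3  0.7 -1.8] w 0.0176
d [-0.  -0.   0.7] rv [-0.02 -0.03 16.03]
[-0.01 -0.    0.01  0.    0.    0.   -0.28]
```

Call:
apply_moves:
  increments:
    - {"xyz": [0, 0, 0], "rotation": [0, 0, 2.1], "grip": 255}
    - {"xyz": [0, 0, 0], "rotation": [0, 0, 4.2], "grip": 255}
    - {"xyz": [0, 0, 0], "rotation": [0, 0, 6.3], "grip": 255}
    - {"xyz": [0, 0, 0], "rotation": [0, 0, 8.3], "grip": 255}
    - {"xyz": [0, 0, 0], "rotation": [0, 0, 10.3], "grip": 255}

```text
time: 24.35
ee_pos: [0.4549, 0.047, 0.1037]
eef_rot: [0.997, 0.081, 0.0, -0.0]
ft_force: [0.6, 0.6, -1.4]
width: 0.0181
```

Call:
apply_moves:
  increments:
    - {"xyz": [0, 0, 0], "rotation": [0, 0, 1.9], "grip": 255}
    - {"xyz": [0, 0, 0], "rotation": [0, 0, 3.5], "grip": 255}
    - {"xyz": [0, 0, 0], "rotation": [0, 0, 4.6], "grip": 255}
    - {"xyz": [0, 0, 0], "rotation": [0, 0, 5.3], "grip": 255}
    - {"xyz": [0, 0, 0], "rotation": [0, 0, 5.6], "grip": 255}

```text
time: 24.98
ee_pos: [0.4549, 0.047, 0.1037]
eef_rot: [0.999, 0.032, 0.0, -0.0]
ft_force: [0.1, -0.2, -2.2]
width: 0.0175
```

Run:
```python
from h import *
delta([.4548,.047,.103],3.7);print(r.read_state()['joint_vel'].round(2))
c=cam('side','d13.png');np.save('dP.npy',cloud(c))
a=c['img'][90:270,230:380];cv2.imwrite('pics/d13z.png',cv2.resize(a,None,fx=3.3,fy=3.3,interpolation=cv2.INTER_CUBIC))
c2=cam('scene','s13.png');np.save('sP.npy',cloud(c2))
a=c2['img'][180:380,220:400];cv2.imwrite('pics/s13z.png',cv2.resize(a,None,fx=3,fy=3,interpolation=cv2.INTER_CUBIC))
```

```text
t 24.98 tcp [0.4549 0.047  0.1037] yaw 3.68 z [ 5.e-04  5.e-04 -1.e+00] q [-0.65  0.07  0.47  2.06 -0.04  1.01 -0.1 ] F [ 0.1 -0.2 -2.2] w 0.0175
d [-0.1 -0.   0.7] rv [-0.03 -0.03 -0.02]
[-0.   -0.    0.    0.   -0.    0.   -0.04]
```

View pics/d13z.png

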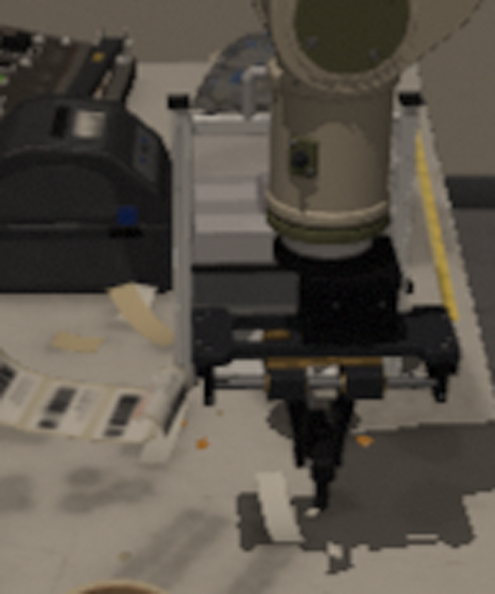

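View pics/s13z.png

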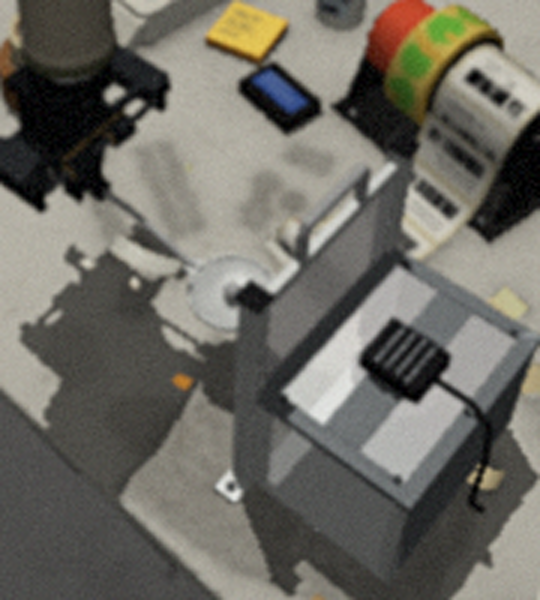

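Run:
```python
from h import *
c=cam('scene')
Z=lambda x,y:(220+x/3-.33,180+y/3-.33)
print('plate',onplane(c,[Z(230,292)],.0985),'ball',onplane(c,[Z(235,291)],.096))
P=np.load('sP.npy');m=(P[...,2]>.085)&(P[...,2]<.107)&(abs(P[...,0]-.47)<.06)&(P[...,1]<-.09)&(P[...,1]>-.2)
q=P[m];print(len(q),np.percentile(q,[1,99],axis=0))
S=r.read_state();R0=R.from_quat(S['eef_rot']).as_matrix()
print('pred',S['ee_pos']+R0@[0,.1896,0])
a=c['img'][250:310,260:330];cv2.imwrite('pics/s13y.png',cv2.resize(a,None,fx=8,fy=8,interpolation=cv2.INTER_CUBIC))
```

```text
plate [[ 0.46169843 -0.14713658  0.0985    ]] ball [[ 0.4670832  -0.14854005  0.096     ]]
430 [[ 0.42516577 -0.17120169  0.08527122]
 [ 0.50591796 -0.09345921  0.10168899]]
pred [ 0.46711658 -0.14223757  0.1035928 ]
```

View pics/s13y.png

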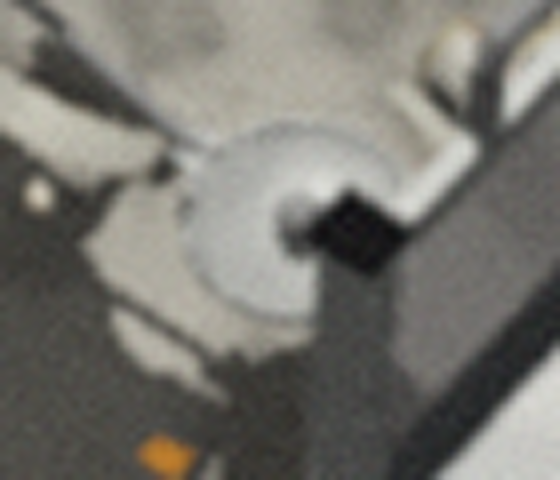

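Call:
apply_moves:
  increments:
    - {"xyz": [0, 0, 0.5], "rotation": [0, 0, 0], "grip": 255}
    - {"xyz": [0, 0, 2], "rotation": [0, 0, 0], "grip": 255}
    - {"xyz": [0, 0, 4.5], "rotation": [0, 0, 0], "grip": 255}
    - {"xyz": [0, 0, 8], "rotation": [0, 0, 0], "grip": 255}
    - {"xyz": [0, 0, 12], "rotation": [0, 0, 0], "grip": 255}

```text
time: 25.75
ee_pos: [0.4548, 0.047, 0.0914]
eef_rot: [0.999, 0.032, 0.0, -0.0]
ft_force: [0.0, 0.4, -1.0]
width: 0.0175
```

Call:
apply_moves:
  increments:
    - {"xyz": [0, 0, 4.5], "rotation": [0, 0, 0], "grip": 255}
    - {"xyz": [0, 0, 9], "rotation": [0, 0, 0], "grip": 255}
    - {"xyz": [0, 0, 13.5], "rotation": [0, 0, 0], "grip": 255}
    - {"xyz": [0, 0, 17.5], "rotation": [0, 0, 0], "grip": 255}
    - {"xyz": [0, 0, 20.5], "rotation": [0, 0, 0], "grip": 255}

```text
time: 26.38
ee_pos: [0.4548, 0.047, 0.0706]
eef_rot: [0.999, 0.032, 0.0, -0.0]
ft_force: [-0.9, -0.0, -1.3]
width: 0.0173
```

Call:
apply_moves:
  increments:
    - {"xyz": [0, 0, 2.5], "rotation": [0, 0, 0], "grip": 255}
    - {"xyz": [0, 0, 4.5], "rotation": [0, 0, 0], "grip": 255}
    - {"xyz": [0, 0, 6], "rotation": [0, 0, 0], "grip": 255}
    - {"xyz": [0, 0, 7], "rotation": [0, 0, 0], "grip": 255}
    - {"xyz": [0, 0, 7.5], "rotation": [0, 0, 0], "grip": 255}

```text
time: 27.0
ee_pos: [0.4548, 0.047, 0.0631]
eef_rot: [0.999, 0.032, 0.0, -0.0]
ft_force: [-1.1, 0.0, -1.4]
width: 0.0177
```

Run:
```python
from h import *
delta([.4549,.047,.0627],3.7)
c=cam('side','d14.png')
c2=cam('scene','s14.png')
S=r.read_state();R0=R.from_quat(S['eef_rot']).as_matrix()
for L in(.19,.195):print(L,proj(c2,S['ee_pos']+R0@[0,L,.0077]))
a=c2['img'][240:310,250:340];cv2.imwrite('pics/s14y.png',cv2.resize(a,None,fx=8,fy=8,interpolation=cv2.INTER_CUBIC))
```

```text
t 27.0 tcp [0.4548 0.047  0.0631] yaw 3.71 z [ 3.e-04  5.e-04 -1.e+00] q [-0.64  0.14  0.47  2.1  -0.08  0.92 -0.06] F [-1.1  0.  -1.4] w 0.0177
d [0.1 0.  0.4] rv [-0.02 -0.02  0.01]
0.19 [[296.18391682 283.73806437]]
0.195 [[297.53615097 284.68740324]]
```

View pics/s14y.png

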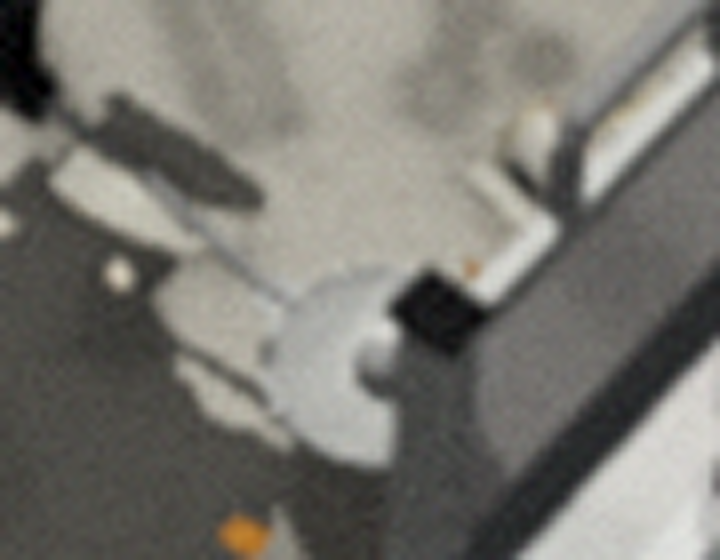

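View pics/d14.png

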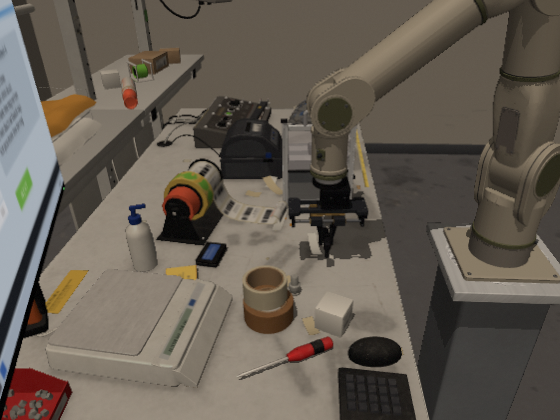

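Call:
apply_moves:
  increments:
    - {"xyz": [0, 0.6, 0], "rotation": [0, 0, 0], "grip": 255}
    - {"xyz": [0, 2.4, 0], "rotation": [0, 0, 0], "grip": 255}
    - {"xyz": [0, 5.4, 0], "rotation": [0, 0, 0], "grip": 255}
    - {"xyz": [0, 9.6, 0], "rotation": [0, 0, 0], "grip": 255}
    - {"xyz": [0, 15, 0], "rotation": [0, 0, 0], "grip": 255}

```text
time: 27.72
ee_pos: [0.4558, 0.0316, 0.0631]
eef_rot: [0.999, 0.032, 0.0, -0.0]
ft_force: [-0.6, -0.3, -2.9]
width: 0.0173
```

Call:
apply_moves:
  increments:
    - {"xyz": [0, 6, 0], "rotation": [0, 0, 0], "grip": 255}
    - {"xyz": [0, 12, 0], "rotation": [0, 0, 0], "grip": 255}
    - {"xyz": [0, 18, 0], "rotation": [0, 0, 0], "grip": 255}
    - {"xyz": [0, 24, 0], "rotation": [0, 0, 0], "grip": 255}
    - {"xyz": [0, 30, 0], "rotation": [0, 0, 0], "grip": 255}

```text
time: 28.35
ee_pos: [0.4577, 0.0013, 0.0631]
eef_rot: [0.999, 0.032, 0.0, -0.0]
ft_force: [-0.6, -0.5, -0.9]
width: 0.0175
```

Run:
```python
from h import *
delta([.4548,.047,.0627],3.7);s=r.read_state();print(s['torque'],s['joint_vel'].round(2))
```

```text
t 28.35 tcp [0.4577 0.0013 0.0631] yaw 3.71 z [ 3.e-04  4.e-04 -1.e+00] q [-0.58  0.14  0.51  2.1  -0.09  0.92  0.05] F [-0.6 -0.5 -0.9] w 0.0175
d [  0.  -45.8   0.4] rv [-0.02 -0.02  0.01]
[ 0.05137449  0.06154708 -0.01601216] [ 0.07  0.01  0.04 -0.   -0.01  0.    0.11]
```

Call:
apply_moves:
  increments:
    - {"xyz": [0, 6, 0], "rotation": [0, 0, 0], "grip": 255}
    - {"xyz": [0, 12, 0], "rotation": [0, 0, 0], "grip": 255}
    - {"xyz": [0, 18, 0], "rotation": [0, 0, 0], "grip": 255}
    - {"xyz": [0, 24, 0], "rotation": [0, 0, 0], "grip": 255}
    - {"xyz": [0, 30, 0], "rotation": [0, 0, 0], "grip": 255}

```text
time: 28.98
ee_pos: [0.4597, -0.029, 0.0631]
eef_rot: [0.999, 0.032, 0.0, -0.0]
ft_force: [0.4, 0.3, -2.1]
width: 0.0174
```

Call:
apply_moves:
  increments:
    - {"xyz": [0, 6, 0], "rotation": [0, 0, 0], "grip": 255}
    - {"xyz": [0, 12, 0], "rotation": [0, 0, 0], "grip": 255}
    - {"xyz": [0, 18, 0], "rotation": [0, 0, 0], "grip": 255}
    - {"xyz": [0, 24, 0], "rotation": [0, 0, 0], "grip": 255}
    - {"xyz": [0, 30, 0], "rotation": [0, 0, 0], "grip": 255}

```text
time: 29.6
ee_pos: [0.4617, -0.0594, 0.0631]
eef_rot: [0.999, 0.032, 0.0, -0.0]
ft_force: [0.2, 0.4, -1.3]
width: 0.0176
```

Call:
apply_moves:
  increments:
    - {"xyz": [0, 6, 0], "rotation": [0, 0, 0], "grip": 255}
    - {"xyz": [0, 12, 0], "rotation": [0, 0, 0], "grip": 255}
    - {"xyz": [0, 18, 0], "rotation": [0, 0, 0], "grip": 255}
    - {"xyz": [0, 24, 0], "rotation": [0, 0, 0], "grip": 255}
    - {"xyz": [0, 30, 0], "rotation": [0, 0, 0], "grip": 255}

```text
time: 30.22
ee_pos: [0.4636, -0.0897, 0.063]
eef_rot: [0.999, 0.032, 0.0, -0.0]
ft_force: [0.1, 0.3, -1.8]
width: 0.0179
```

Call:
apply_moves:
  increments:
    - {"xyz": [0, 5.4, 0], "rotation": [0, 0, 0], "grip": 255}
    - {"xyz": [0, 9.6, 0], "rotation": [0, 0, 0], "grip": 255}
    - {"xyz": [0, 12.6, 0], "rotation": [0, 0, 0], "grip": 255}
    - {"xyz": [0, 14.4, 0], "rotation": [0, 0, 0], "grip": 255}
    - {"xyz": [0, 15, 0], "rotation": [0, 0, 0], "grip": 255}

```text
time: 30.85
ee_pos: [0.4646, -0.1047, 0.063]
eef_rot: [0.999, 0.032, 0.0, -0.0]
ft_force: [0.2, -0.2, -1.3]
width: 0.0178
```

Run:
```python
from h import *
delta([.4548,.047,.0627],3.7);s=r.read_state();print(s['torque'],s['joint_vel'].round(2))
c2=cam('scene','s15.png')
c=cam('side','d15.png');c3=cam('wrist','w15.png')
S=r.read_state();R0=R.from_quat(S['eef_rot']).as_matrix()
for L in(.19,.195):print(L,S['ee_pos']+R0@[0,L,.0077],proj(c2,S['ee_pos']+R0@[0,L,.0077]),proj(c3,S['ee_pos']+R0@[0,L,.0077]))
a=c2['img'][230:390,280:420];cv2.imwrite('pics/s15y.png',cv2.resize(a,None,fx=3.7,fy=3.7,interpolation=cv2.INTER_CUBIC))
a=c['img'][110:270,270:380];cv2.imwrite('pics/d15y.png',cv2.resize(a,None,fx=3.7,fy=3.7,interpolation=cv2.INTER_CUBIC))
```

```text
t 30.85 tcp [ 0.4646 -0.1047  0.063 ] yaw 3.71 z [ 3.e-04  4.e-04 -1.e+00] q [-0.41  0.2   0.59  2.06 -0.14  0.93  0.31] F [ 0.2 -0.2 -1.3] w 0.0178
d [   0.  -152.     0.4] rv [-0.02 -0.02  0.01]
[0.10684577 0.03599845 0.06606967] [ 0.01  0.    0.   -0.   -0.    0.    0.01]
0.19 [ 0.47696317 -0.29414964  0.05525226] [[339.71570808 314.26477054]] [[276.33477146 508.5977453 ]]
0.195 [ 0.47728778 -0.2991391   0.05525015] [[341.23991476 315.33298943]] [[276.32607466 512.6575137 ]]
```

View pics/s15y.png

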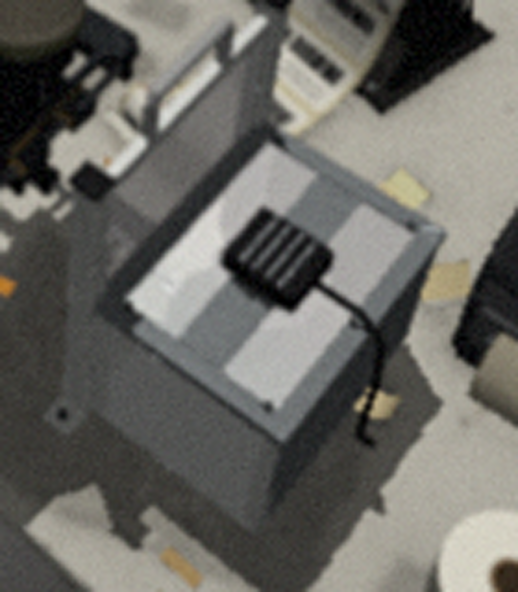

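View pics/d15y.png

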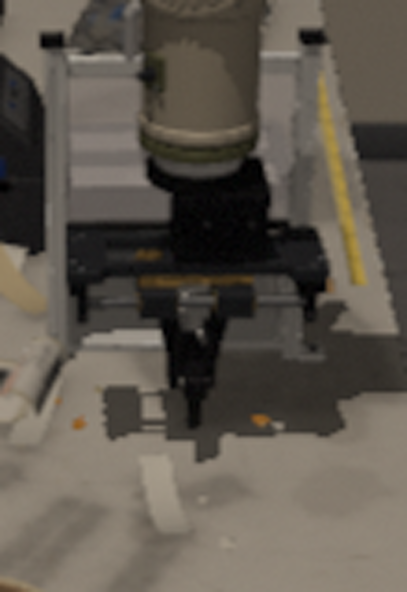

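View pics/w15.png

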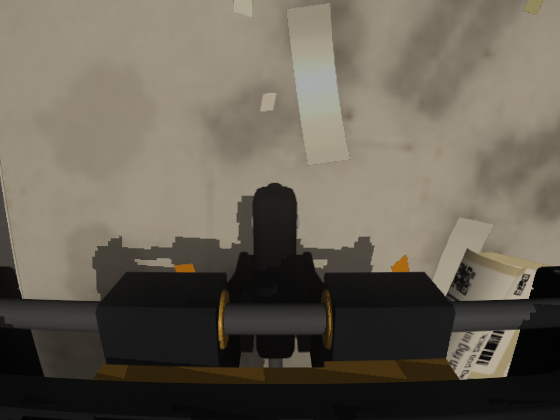

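Run:
```python
from h import *
c=cam('wrist');S=r.read_state();R0=R.from_quat(S['eef_rot']).as_matrix()
im=c['img'];a=im[170:380,200:350];cv2.imwrite('pics/w16.png',cv2.resize(np.clip(a.astype(float)*3,0,255).astype(np.uint8),None,fx=2.8,fy=2.8,interpolation=cv2.INTER_CUBIC))
for z in(.010,):
    zz=S['ee_pos'][2]-.0277+.048
    p=onplane(c,[(274,186),(275,357)],zz);print((p-S['ee_pos'])@R0*1e3)
cs=cam('scene');cd=cam('side')
SS=lambda x,y:(230+x/2.85-.3,190+y/2.85-.3); D=lambda x,y:(200+x/3.3-.35,100+y/3.3-.35)
print('init ball',onplane(cs,[SS(187,90)],.020),onplane(cd,[D(135,507)],.020))
# later: s12z / d12z ball at z=.096
print('lift ball',onplane(cs,[(220+305/4-.4,150+222/4-.4)],.096),onplane(cd,[(200+157/4-.4,170+240/4-.4)],.096))
print('pred L.19', np.array([.4841,.0274])+.19*np.array([.9908,.1352]))
```

```text
[[ -1.20010204 -51.00758803 -20.27793785]
 [ -0.84459185  29.57622296 -20.31322749]]
init ball [[0.66821651 0.047892   0.02      ]] [[0.67365856 0.05554939 0.02      ]]
lift ball [[0.66975033 0.04865389 0.096     ]] [[0.67260657 0.0599405  0.096     ]]
pred L.19 [0.672352 0.053088]
```

View pics/w16.png

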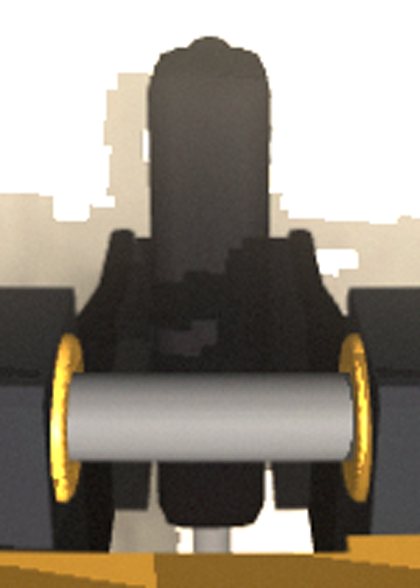

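Call:
apply_moves:
  increments:
    - {"xyz": [0, 0.6, 0], "rotation": [0, 0, 0], "grip": 255}
    - {"xyz": [0.1, 2.3, 0], "rotation": [0, 0, 0], "grip": 255}
    - {"xyz": [0.2, 5.2, 0], "rotation": [0, 0, 0], "grip": 255}
    - {"xyz": [0.3, 9.3, 0], "rotation": [0, 0, 0], "grip": 255}
    - {"xyz": [0.4, 14.5, 0], "rotation": [0, 0, 0], "grip": 255}

```text
time: 31.78
ee_pos: [0.466, -0.1193, 0.063]
eef_rot: [0.999, 0.032, 0.0, -0.0]
ft_force: [0.4, -0.8, -1.3]
width: 0.0176
```

Call:
apply_moves:
  increments:
    - {"xyz": [0.1, 5.2, 0], "rotation": [0, 0, 0], "grip": 255}
    - {"xyz": [0.2, 9.3, 0], "rotation": [0, 0, 0], "grip": 255}
    - {"xyz": [0.3, 12.2, 0], "rotation": [0, 0, 0], "grip": 255}
    - {"xyz": [0.3, 13.9, 0], "rotation": [0, 0, 0], "grip": 255}
    - {"xyz": [0.3, 14.3, 0], "rotation": [0, 0, 0], "grip": 255}

```text
time: 32.4
ee_pos: [0.4672, -0.1336, 0.063]
eef_rot: [0.999, 0.032, 0.0, -0.0]
ft_force: [-0.6, 0.5, -1.6]
width: 0.0178
```

Call:
apply_moves:
  increments:
    - {"xyz": [0, 0, 0], "rotation": [0, 0, 0], "grip": 255}
    - {"xyz": [0, 0, 0], "rotation": [0, 0, 0], "grip": 255}
    - {"xyz": [0, 0, 0], "rotation": [0, 0, 0], "grip": 255}
    - {"xyz": [0, 0, 0], "rotation": [0, 0, 0], "grip": 255}
    - {"xyz": [0, 0, 0], "rotation": [0, 0, 0], "grip": 255}

```text
time: 33.02
ee_pos: [0.4672, -0.1336, 0.063]
eef_rot: [0.999, 0.032, 0.0, -0.0]
ft_force: [-0.4, 0.5, -1.7]
width: 0.0176
```

Run:
```python
from h import *
delta([.4548,.047,.0627],3.7);s=r.read_state();print(s['torque'],s['joint_vel'].round(2))
c2=cam('scene','s17.png')
c=cam('side','d17.png')
S=r.read_state();R0=R.from_quat(S['eef_rot']).as_matrix()
b=S['ee_pos']+R0@[0,.1895,.0077];print(b,proj(c2,b),proj(c,b))
a=c2['img'][200:400,240:420];cv2.imwrite('pics/s17y.png',cv2.resize(a,None,fx=3,fy=3,interpolation=cv2.INTER_CUBIC))
a=c['img'][60:270,240:400];cv2.imwrite('pics/d17y.png',cv2.resize(a,None,fx=2.8,fy=2.8,interpolation=cv2.INTER_CUBIC))
```

```text
t 33.02 tcp [ 0.4672 -0.1336  0.063 ] yaw 3.72 z [ 3.e-04  4.e-04 -1.e+00] q [-0.36  0.22  0.61  2.03 -0.16  0.93  0.39] F [-0.4  0.5 -1.7] w 0.0176
d [  -0.7 -181.     0.4] rv [-0.02 -0.02  0.02]
[ 0.17353355  0.03307463 -0.0125139 ] [-0.  0. -0. -0. -0. -0. -0.]
[ 0.4794955  -0.32272352  0.05521833] [[348.68378121 320.28201783]] [[315.91485598 178.62890617]]
```

View pics/s17y.png

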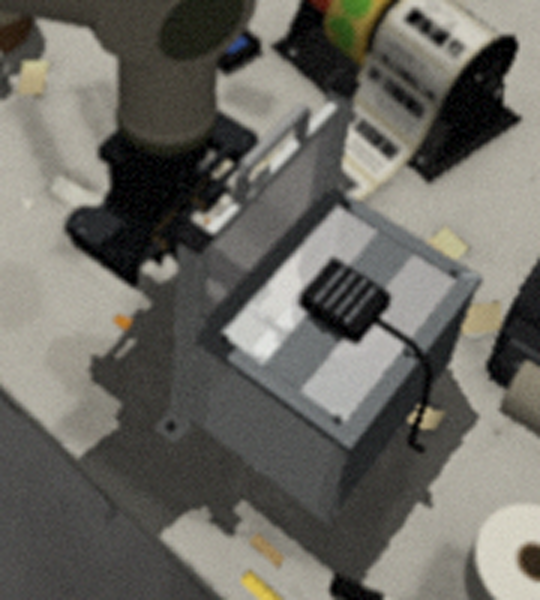

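View pics/d17y.png

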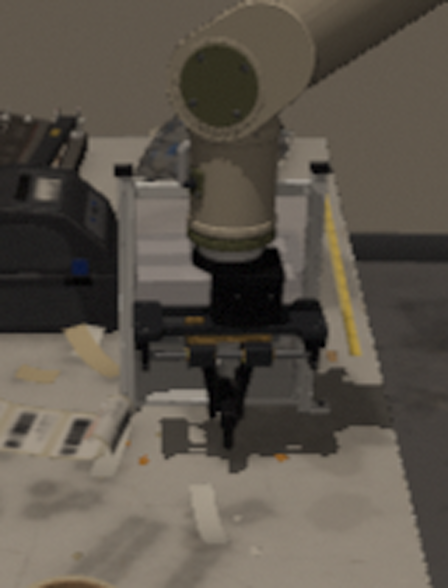

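Run:
```python
from h import *
im=cv2.imread('pics/s17.png');im0=cv2.imread('pics/s7.png')
o=[]
for i in(im0,im):
    a=i[255:350,300:405];a=cv2.bilateralFilter(cv2.resize(a,None,fx=3.7,fy=3.7,interpolation=cv2.INTER_CUBIC),9,25,5).astype(float)
    o.append(np.clip((a-90)*2,0,255).astype(np.uint8))
o=np.hstack(o)
c=cam('scene');S=r.read_state();R0=R.from_quat(S['eef_rot']).as_matrix()
t=np.linspace(0,2*np.pi,40)
P=[S['ee_pos']+R0@[.0425*np.sin(k),.1895+.0425*np.cos(k),.0077-.0025] for k in t]
for u,v in proj(c,P): cv2.circle(o,(int((u-300)*3.7)+388,int((v-255)*3.7)),1,(0,0,255),-1)
cv2.imwrite('pics/cmp.png',o)
```

```text
(no output)
```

View pics/cmp.png

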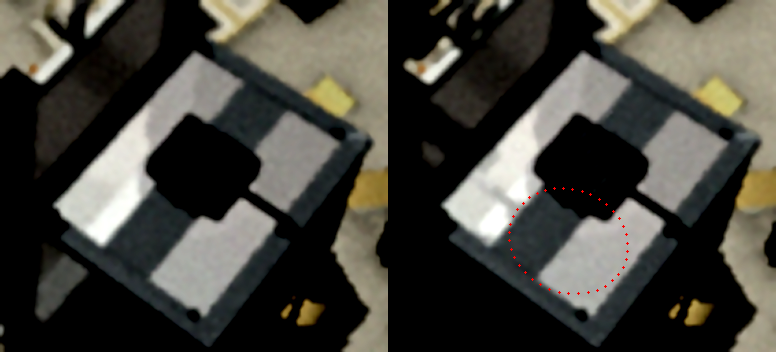

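Run:
```python
from h import *
a=cv2.imread('pics/side0.png')[270:390,180:400].astype(int);b=cv2.imread('pics/d17.png')[270:390,180:400].astype(int)
print('bystander diff px',(abs(a-b).max(2)>40).sum())
s=r.read_state();print(s['time'],s['ee_pos'],s['width'],abs(s['joint_vel']).max());print(r.close_job())
```

```text
bystander diff px 0
33.175 [ 0.46721429 -0.13364069  0.06301469] 0.01740819079355241 0.0006667207387683259
the job is handed in; nothing more can be done
None
```

I raised the sash to its upper stop, where the lift force jumped from about 9 N to about 26 N. I then picked up the plate by its grip, swung it 94° and brought it in through the open front. The job was handed in at 33.2 s, with the plate held still in the air under the lens.

**Checks at hand-in**
- **Arm:** joint speeds were about zero, the tool was vertical to within 0.05°, and the finger opening was steady at 17.4 mm.
- **Ball position:** I worked it out from the arm pose and the measured grip, not from a direct sighting: (0.4795, -0.3227, 0.055) m. My estimate of the lens axis is (0.4795, -0.3225), with about 2–3 mm uncertainty.
- **Sash:** it was still up in the last pictures.
- **Bystanders:** the part of the side picture covering the carton, connector and most of the screwdriver showed no change from the start.

**Not confirmed or in disagreement**
- **Ball inside the booth:** the roof beam, camera housing and arm hide it there. It was last seen in the middle of the plate just before going in. Entry was gentle, and the wrist forces showed no sign of a bump.
- **Plate position from the scene camera:** before entry, its view differed by about 5 mm from the arm-based prediction. I trusted the arm and the wrist camera, which agreed with each other when gripping the bar and the handle.

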